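Rake the soap chunks into an even layer

ROBOT

A 6-joint arm with a two-finger parallel gripper is mounted at the origin on the work surface. World frame = base frame: x ahead of the robot, y to its left, z up, the work surface at z = 0. Lengths are in m, angles in rad, forces in N, time in s.
With the tool pointing down it reaches from about 0.35 to 0.975 m from the base axis. Payload 4.9 kg.
Tool frame: the origin (TCP) lies midway between the tips of the shut fingers; the grasp point (between the pads) lies 19 mm behind it (manip.grip_point_offset is the distance from the TCP to the grasp point, in m); z points along the fingers, y is the direction in which the jaws open and shut (so a half turn about z gives the same grasp; the last joint's range is limited). The gripper opens to 85 mm and grips with 20 to 120 N. Pads are 22 mm wide; open, the fingers measure 114 mm over their backs; the gripper's body (76 mm by 85 mm) begins 54 mm behind the grasp point. The pads swing forward as they close: fully open they stand 13 mm farther back than shut.
Start: joints at [1.013, 0.053, 1.613, -0, 1.476, -0.119], TCP at [0.266, 0.566, 0.231] pointing down, gripper open.
Joint ranges: [-3.01, 3.01], [-1.01, 2.22], [0.06, 2.58], [-1.02, 4.17], [0.09, 2.62], [-3.14, 3.14]. Speed limits (rad/s): [2.57, 2.57, 3.14, 3.14, 3.14, 3.14].

INTERFACE

Orientations are given as a unit quaternion [w, x, y, z].
In Python, from plant import manip gives the robot as it stands. The module is installed in compiled form; this text tells all that it offers.
- The arm moves only by the tool send_rows, never from a script. Its argument "steps" is a list of rows, each a list of 6 numbers: the shift along the tool's x, y, z in m, then the turn, a rotation vector about the tool's x, y, z in degrees. In form: [[dx, dy, dz, wx, wy, wz], ...]. A call has 1 to 8 rows; each row shifts and turns the commanded pose from where the row before left it, along the tool's axes as they then stand; what a row does not reach is not made up. A row lasts 1/8 s, in which the tool goes at most 62.5 mm and 10.7 degrees, less where a joint would pass 70% of its speed; a pose out of reach is approached as far as the arm can. A call is refused whole if a number of a shift passes 0.0625 or a number of a turn 10.7, either way. A call with a gripper value outside its range is refused whole. "grip" is the opening, from 0 (shut) to 1 (fully open), set as the call begins (left out, the last holds). The fingers move at their own pace and stop on an object; the grip force is fixed at half the most. Time passes only in rows, so rows that do not move let the fingers close. It gives the time, the measured TCP pose, the force and the opening at its end, in the units of the state.
- manip.state(): the state, without advancing time (a new reading comes with each control period).
- manip.grab_frame(name): name is "scene" or "top"; returns the picture (420x560x3 uint8, blue, green, red); there is no depth.
- manip.get_calibration(name): a dict with "K" (3x3 intrinsics, pixels), "distortion" ([k1, k2, p1, p2, k3] as OpenCV has them; the pictures are not rectified), "R" (3x3) and "t" (3): a world point X has camera coordinates R X + t. Camera axes: x right, y down, z forward; pixel columns grow to the right and rows downward; lengths in m; the calibration is good to about 2 mm. A picture is of the moment at which its call begins. get_calibration takes no time and is no camera call.
- manip.job_done(): hands the job in, once; it reports no verdict.
The state is a dict: "time": time; "joint_pos": joint angles; "joint_vel": joint speeds; "joint_efforts": joint torques, N m; "tool_pos": TCP position; "tool_rot": TCP orientation; "contact_force": force on the tool from outside, world axes, zero at the start; "ft_torque": the same for the moment, N m; "gripper_width": opening from 0.0 (shut) to 1.0 (fully open).
Only numpy, scipy, OpenCV 4.12 (cv2) and the standard library are available. Lean on these libraries where they do the work, as an engineer would, in place of code of your own. Each camera call takes 0.05 s, during which the arm holds its last target.

TASK

Take the rake from its stand and, with the tines resting lightly on the bed as you draw it along, rake the heaped soap chunks out along the tray into one even layer: two chunks in each marked third, none on top of or tipped up on another. Be gentle: do not dig the rake into the bed, bang the tray or squash the soap, touch the chunks and the tray with nothing but the rake, and leave the other things on the table where they are. Then put the rake back upright in its stand and let go.

Things in the scene. Friction and masses are not known exactly. Their poses are not given: they have to be found in the camera images.
- tray: fixed wooden tray on screw feet, set at another height each time. Origin under its centre, z up; inside 116 (x) by 270 mm (y). Grey bed 26 mm above the origin at y = +118 mm, falling gently to -y for draining by an unmeasured 4 to 30 mm per metre: feel for it. Stiff: about 9 N per mm of press. Walls 10 mm thick, rim 46 mm above the origin; dark rim marks at y = -45, +45 mm part it in thirds
- rake: loose hand rake, 0.1 kg, upright in its stand. Origin amid the tine tips, z up the handle, x along the head. Five steel tines 4 mm thick, 15 mm apart (64 mm over all), 30 mm long, under a wooden head 72 (x) by 24 (y) by 12 mm; square 20 x 20 mm handle from 42 to 142 mm above the tips. Both sides alike
- stand: fixed plywood rake stand, 100 (x) by 46 (y) by 48 mm high, origin under its centre. In its top a slot 76 (x) by 14 mm (y), 40 mm deep, where the tines hang while the rake's head rests on the top: the rake's origin is then 18 mm above the stand's, their x axes parallel
- chunk1: soap chunk, a cream 28 x 28 x 24 mm block (24 is its height as first laid), about 20 g, origin at its centre, z up as first laid; all six are alike. Heaped in the +y third of the tray: this one on the bed, rear row (nearest the +y end wall)
- chunk2: soap chunk, a cream 28 x 28 x 24 mm block (24 is its height as first laid), about 20 g, origin at its centre, z up as first laid; all six are alike. Heaped in the +y third of the tray: this one on the bed, rear row (nearest the +y end wall)
- chunk3: soap chunk, a cream 28 x 28 x 24 mm block (24 is its height as first laid), about 20 g, origin at its centre, z up as first laid; all six are alike. Heaped in the +y third of the tray: this one on the bed, front row, 40 mm from the rear row (about 12 mm of free gap between the rows)
- chunk4: soap chunk, a cream 28 x 28 x 24 mm block (24 is its height as first laid), about 20 g, origin at its centre, z up as first laid; all six are alike. Heaped in the +y third of the tray: this one on the bed, front row, 40 mm from the rear row (about 12 mm of free gap between the rows)
- chunk5: soap chunk, a cream 28 x 28 x 24 mm block (24 is its height as first laid), about 20 g, origin at its centre, z up as first laid; all six are alike. Heaped in the +y third of the tray: this one on top, bridging the gap between the rows
- chunk6: soap chunk, a cream 28 x 28 x 24 mm block (24 is its height as first laid), about 20 g, origin at its centre, z up as first laid; all six are alike. Heaped in the +y third of the tray: this one on top, bridging the gap between the rows
- cup_a: bystander, loose, to be left alone: white mixing cup, 68 mm across, 65 mm high, with a stir stick in it reaching about 105 mm; origin under its centre
- cup_b: bystander, loose, to be left alone: another such cup; origin under its centre
- dropper_a: bystander, loose, to be left alone: small bottle, 28 mm across, 75 mm high; origin under its centre
- dropper_b: bystander, loose, to be left alone: another such bottle; origin under its centre
- bowl: bystander, loose, to be left alone: glass bowl, 124 mm across, 55 mm high; origin under its centre
- soap_block: bystander, loose, to be left alone: uncut soap block, 90 x 55 x 35 mm; origin under its centre

How it is judged:
By the outcome, as a careful person would: the job done as asked, in the order asked, and still so for the second after the job is handed in, with the robot touching nothing.
It also fails if it takes over 72 s, if anything falls off the work surface, if the arm or the gripper's body presses on something with over 40 N, if the wrist force passes 120 N, or if a joint passes its speed limit or range.

## Working session

There is one attempt and no reset: what is moved stays moved. The work goes in short steps, Python scripts to look and compute and a tool call to move; the robot and the scene stay as the last step left them, time stands still between calls to the robot, and variables do not carry over. Pictures are saved under pics/ and viewed, and the job is handed in when it is done.

Besides the shell and the picture viewer there is one more tool, called after "Request:" as name([rows], argument=value, ...), one row to a line, values as JSON. send_rows: Moves the arm, as the interface text tells. Its arguments: {"type":"object","properties":{"steps":{"type":"array"},"grip":{"type":"number"}},"required":["steps"]}

```bash
mkdir -p pics
python3 - <<'E'
from plant import manip
import cv2
for n in("scene","top"):
    cv2.imwrite(f"pics/{n}0.png",manip.grab_frame(n)); c=manip.get_calibration(n); print(n,c)
print(manip.state(), manip.grip_point_offset)
E
```

```text
scene {'K': array([[521.70568214,   0.        , 287.57965788],
       [  0.        , 521.70568214, 210.90427081],
       [  0.        ,   0.        ,   1.        ]]), 'distortion': array([-0.12132544,  0.        ,  0.        ,  0.        ,  0.        ]), 'R': array([[-0.78510858,  0.61920882,  0.01359979],
       [ 0.3568178 ,  0.47014684, -0.80724408],
       [-0.50624655, -0.62892161, -0.59006105]]), 't': array([ 0.39955431, -0.1880752 ,  1.548111  ])}
top {'K': array([[387.95864977,   0.        , 279.83054152],
       [  0.        , 387.95864977, 214.72402327],
       [  0.        ,   0.        ,   1.        ]]), 'distortion': array([-0.07541171,  0.        ,  0.        ,  0.        ,  0.        ]), 'R': array([[ 0.01640515, -0.99937316,  0.0313713 ],
       [-0.98414084, -0.02168176, -0.17605883],
       [ 0.17662866, -0.0279855 , -0.98387963]]), 't': array([0.07792198, 0.5873498 , 0.99607074])}
{'time': 0.1, 'joint_pos': array([ 1.01300128e+00,  5.32873034e-02,  1.61415555e+00, -1.63992478e-05,
        1.47603292e+00, -1.19012337e-01]), 'joint_vel': array([ 0.00147601,  0.00064477, -0.00529575, -0.00021021,  0.00046852,
       -0.00063815]), 'joint_efforts': array([-1.43379766e-04, -3.94909573e+01, -3.71361458e+01, -1.37648449e-04,
        3.93910901e-03, -1.77776838e-05]), 'tool_pos': array([0.26522916, 0.56529913, 0.23018885]), 'tool_rot': array([-3.04882222e-04,  2.17634748e-01,  9.76029830e-01, -8.90871807e-04]), 'contact_force': array([0.71194151, 0.25165371, 0.57847369]), 'ft_torque': array([-0.06461955,  0.05098586,  0.01155188]), 'gripper_width': 0.9989677954735758} 0.0187
```

View pics/scene0.png

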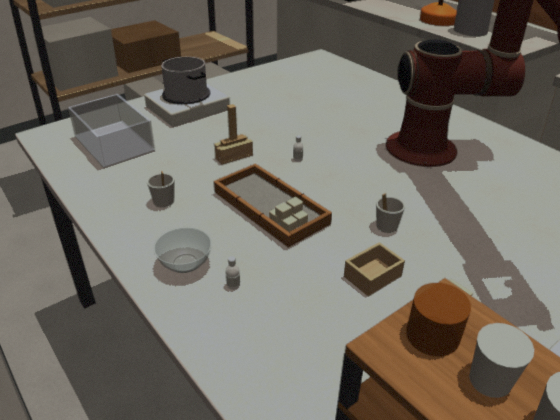

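View pics/top0.png

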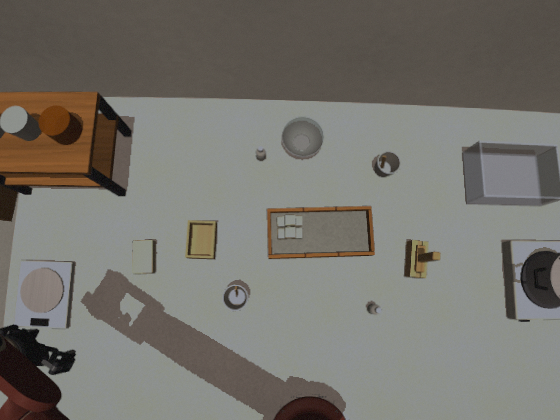

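Scene: tray at about (272,203), with the heap at its near-right end; rake in stand at (233,140). Top: tray spans 267-374 by 206-258, the heap sits at its left end (world +y), and the rake stand is at (419,259). I'll zoom in next.

Run:
```python
import cv2
a=cv2.imread("pics/scene0.png");b=cv2.imread("pics/top0.png")
cv2.imwrite("pics/s_tray.png",cv2.resize(a[155:250,205:340],None,fx=5.9,fy=5.9,interpolation=cv2.INTER_CUBIC))
cv2.imwrite("pics/t_tray.png",cv2.resize(b[195:270,260:385],None,fx=6,fy=6,interpolation=cv2.INTER_CUBIC))
cv2.imwrite("pics/s_st.png",cv2.resize(a[95:170,205:265],None,fx=8,fy=8,interpolation=cv2.INTER_CUBIC))
cv2.imwrite("pics/t_st.png",cv2.resize(b[230:285,400:450],None,fx=8,fy=8,interpolation=cv2.INTER_CUBIC))
```

```text
(no output)
```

View pics/s_tray.png

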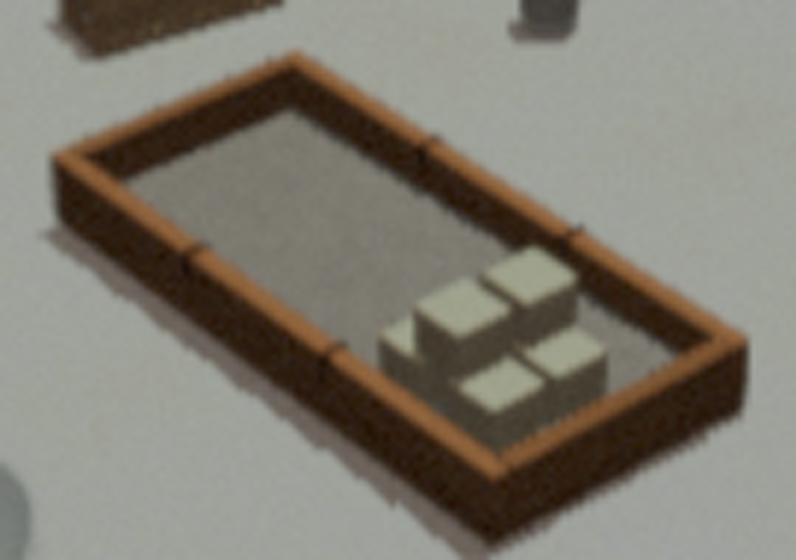

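View pics/t_tray.png

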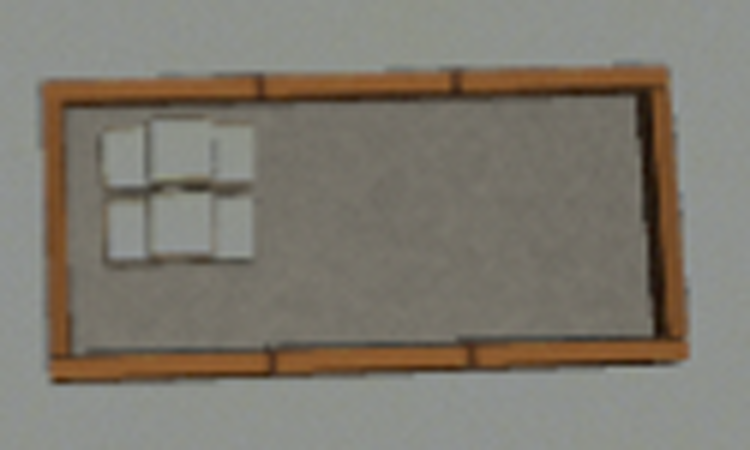

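View pics/s_st.png

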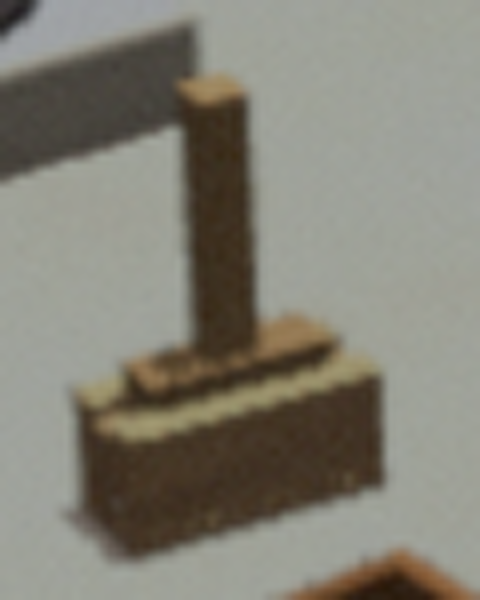

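View pics/t_st.png

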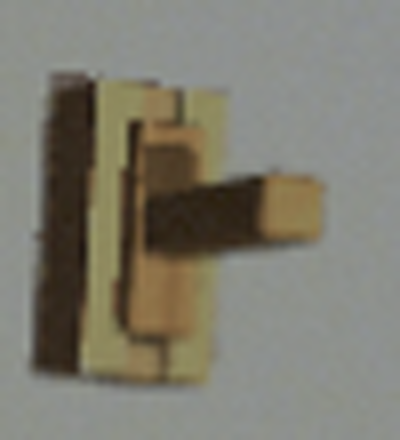

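```bash
cat > h.py <<'E'
import numpy as np,cv2
from plant import manip
C={n:manip.get_calibration(n) for n in("scene","top")}
def ray(n,p):
    c=C[n];u=cv2.undistortPoints(np.array([[p]],float),c['K'],c['distortion'])[0,0]
    d=c['R'].T@np.array([u[0],u[1],1]);return -c['R'].T@c['t'],d/np.linalg.norm(d)
def onz(n,p,z):
    o,d=ray(n,p);return o+d*(z-o[2])/d[2]
def tri(ps,pt):
    A=np.zeros((3,3));b=np.zeros(3);r=[]
    for n,p in(("scene",ps),("top",pt)):
        o,d=ray(n,p);P=np.eye(3)-np.outer(d,d);A+=P;b+=P@o;r.append((o,P))
    X=np.linalg.solve(A,b);return X,max(np.linalg.norm(P@(X-o)) for o,P in r)
def proj(n,X):
    c=C[n];return cv2.projectPoints(np.array([X],float),cv2.Rodrigues(c['R'])[0],c['t'],c['K'],c['distortion'])[0].reshape(-1,2)
def fitrect(W,loc):
    W=np.array(W);L=np.array(loc,float);w=W[:,:2]-W[:,:2].mean(0);l=L-L.mean(0)
    H=l.T@w;th=np.arctan2(H[0,1]-H[1,0],H[0,0]+H[1,1]);c,s=np.cos(th),np.sin(th);R=np.array([[c,-s],[s,c]])
    o=W[:,:2].mean(0)-R@L.mean(0);res=W[:,:2]-(L@R.T+o);return o,th,np.abs(res).max(),W[:,2]
E
python3 - <<'E'
from h import *
np.set_printoptions(precision=4,suppress=True)
s=lambda x,y:(x/5.9+205-.42,y/5.9+155-.42); t=lambda x,y:(x/6+260-.42,y/6+195-.42)
prs=[((55,157),(667,68),(.068,-.145)),((295,52),(688,357),(-.068,-.145)),((748,343),(50,380),(-.068,.145)),((497,478),(42,83),(.068,.145)),
 ((185,262),(456,70),(.068,-.045)),((322,360),(260,74),(.068,.045)),((437,142),(475,365),(-.068,-.045)),((580,233),(272,374),(-.068,.045))]
W=[]
for a,b,l in prs:
    X,e=tri(s(*a),t(*b));print(X,e);W.append(X)
print("tray",fitrect(W,[p[2] for p in prs]))
# chunk tops 
s=lambda x,y:(x/8+205-.44,y/8+95-.44); t=lambda x,y:(x/8+400-.44,y/8+230-.44)
prs=[((130,440),(97,82),(.05,.023)),((383,370),(82,375),(-.05,.023)),((78,400),(228,92),(.05,-.023))]
W=[]
for a,b,l in prs:
    X,e=tri(s(*a),t(*b));print(X,e);W.append(X)
print("stand",fitrect(W,[p[2] for p in prs]))
prs=[((193,103),(268,175),(.01,.01)),((247,95),(260,237),(-.01,.01)),((178,85),(322,178),(.01,-.01)),((235,75),(322,240),(-.01,-.01))]
W=[]
for a,b,l in prs:
    X,e=tri(s(*a),t(*b));print(X,e);W.append(X)
print("handle",fitrect(W,[p[2] for p in prs]),np.mean(W,0))
E
```

```text
[ 0.6183 -0.1631  0.0384] 9.443145597672941e-05
[ 0.4858 -0.1703  0.0388] 0.001107737441818041
[0.4708 0.1178 0.0382] 0.0014662418323728279
[0.6046 0.1252 0.0403] 0.00027043888232480595
[ 0.6159 -0.0653  0.0366] 0.0005285078363435194
[0.6118 0.0252 0.0385] 0.0008011837042511655
[ 0.4804 -0.0726  0.0386] 0.0007162314577576097
[0.4751 0.0186 0.0385] 0.0012300369978565815
tray (array([ 0.5453, -0.0231]), np.float64(0.05078847445355179), np.float64(0.002301174163611308), array([0.0384, 0.0388, 0.0382, 0.0403, 0.0366, 0.0385, 0.0386, 0.0385]))
[ 0.5258 -0.2731  0.0482] 0.001496713541827272
[ 0.4264 -0.2644  0.0466] 0.00114053555397099
[ 0.5216 -0.3192  0.0431] 0.0012333705870678463
stand (array([ 0.474 , -0.2917]), np.float64(-0.08960830228029358), np.float64(0.0001908640876063239), array([0.0482, 0.0466, 0.0431]))
[ 0.4854 -0.2846  0.1581] 0.0021646590089900775
[ 0.4663 -0.2814  0.157 ] 0.0018265222054793025
[ 0.4834 -0.3     0.1591] 0.0004690889758217467
[ 0.4634 -0.2981  0.1585] 0.0010751363742939682
handle (array([ 0.4746, -0.291 ]), np.float64(-0.1406611445426377), np.float64(0.002362697152518911), array([0.1581, 0.157 , 0.1591, 0.1585])) [ 0.4746 -0.291   0.1582]
```

```bash
cat >> h.py <<'E'
from scipy.spatial.transform import Rotation as Ro
np.set_printoptions(precision=4,suppress=True)
def rot(): 
    q=manip.state()['tool_rot'];return Ro.from_quat([q[1],q[2],q[3],q[0]])
def goal(p,yaw_y):
    """total shift in present tool axes; turn rotvec (deg, tool axes) to vertical tool w/ y axis at world yaw"""
    s=manip.state();R=rot();d=R.inv().apply(np.array(p)-s['tool_pos'])
    y=np.array([np.cos(yaw_y),np.sin(yaw_y),0]);z=np.array([0,0,-1.]);x=np.cross(y,z)
    T=Ro.from_matrix(np.c_[x,y,z]);w=(R.inv()*T).as_rotvec(degrees=True)
    print("t",round(s['time'],2),"pos",s['tool_pos'],"F",s['contact_force'],"M",s['ft_torque'],"g",round(s['gripper_width'],3),"\nshift mm",d*1000,"turn",w,"j",s['joint_pos'])
ST=(np.array([.4743,-.2913]),-.0896)
TR=(np.array([.5453,-.0231]),.0508)
def tw(x,y):
    c,s=np.cos(TR[1]),np.sin(TR[1]);return TR[0]+np.array([c*x-s*y,s*x+c*y])
def tl(p):
    c,s=np.cos(TR[1]),np.sin(TR[1]);d=np.array(p)[:2]-TR[0];return np.array([c*d[0]+s*d[1],-s*d[0]+c*d[1]])
E
python3 -c "
from h import *
goal([.4745,-.2912,.2],np.pi/2-.0896)
s=lambda x,y:(x/5.9+205-.42,y/5.9+155-.42); t=lambda x,y:(x/6+260-.42,y/6+195-.42)
for nm,z,c in [('top',.068,[(150,120),(210,120),(212,182),(150,182),(152,190),(212,190),(214,254),(152,256)]),('low',.044,[(105,130),(107,187),(107,200),(108,260),(253,125),(253,183),(253,193),(253,258)])]:
  for p in c: print(nm,p,tl(onz('top',t(*p),z))*1000)
"
```

```text
t 0.1 pos [0.2652 0.5653 0.2302] F [0.7119 0.2517 0.5785] M [-0.0646  0.051   0.0116] g 0.999 
shift mm [-553.325  -686.3996   31.3589] turn [ -0.1041  -0.0305 -20.0066] j [ 1.013   0.0533  1.6142 -0.      1.476  -0.119 ]
top (150, 120) [43.0776 98.1023]
top (210, 120) [42.3128 71.5131]
top (212, 182) [14.5403 71.7689]
top (150, 182) [15.3533 99.1153]
top (152, 190) [11.7684 98.3644]
top (212, 190) [10.9787 71.9153]
top (214, 254) [-17.3918  72.1995]
top (152, 256) [-17.4336  99.434 ]
low (105, 130) [ 43.3397 117.437 ]
low (107, 187) [ 17.2637 117.4002]
low (107, 200) [ 11.3534 117.5972]
low (108, 260) [-15.795 118.054]
low (253, 125) [43.6994 50.244 ]
low (253, 183) [17.1238 51.4205]
low (253, 193) [12.5651 51.6217]
low (253, 258) [-16.9058  52.9187]
```

Request:
send_rows([
  [-0.0345,-0.043,0,0,0,0],
  [-0.0345,-0.043,0,0,0,0],
  [-0.0345,-0.043,0,0,0,0],
  [-0.0345,-0.043,0,0,0,0],
  [-0.0345,-0.043,0,0,0,0],
  [-0.0345,-0.043,0,0,0,0],
  [-0.0345,-0.043,0,0,0,0],
  [-0.0345,-0.043,0,0,0,0],
], grip=1)

```text
time: 1.1
tool_pos: [0.3691, 0.1354, 0.231]
tool_rot: [0.0, 0.217, 0.976, 0.0]
contact_force: [0.4, 0.0, 0.1]
gripper_width: 0.998
```

Request:
send_rows([
  [-0.0345,-0.043,0,0,0,0],
  [-0.0345,-0.043,0,0,0,0],
  [-0.0345,-0.043,0,0,0,0],
  [-0.0345,-0.043,0,0,0,0],
  [-0.0345,-0.043,0,0,0,0],
  [-0.0345,-0.043,0,0,0,0],
  [-0.0345,-0.043,0,0,0,-10],
  [-0.0345,-0.043,0,0,0,-10],
])

```text
time: 2.1
tool_pos: [0.4818, -0.2904, 0.2308]
tool_rot: [-0.0, 0.043, 0.999, 0.0]
contact_force: [-0.7, 0.2, 0.6]
gripper_width: 1.001
```

Request:
send_rows([
  [0,0,0,0,0,0],
  [0,0,0,0,0,0],
])

```text
time: 2.35
tool_pos: [0.4817, -0.2882, 0.2305]
tool_rot: [-0.001, 0.045, 0.999, 0.001]
contact_force: [0.2, 0.2, 0.4]
gripper_width: 1.004
```

```bash
python3 -c "
from h import *
goal([.4745,-.2912,.111],np.pi/2-.0896)
for n in('scene','top'): cv2.imwrite(f'pics/{n}1.png',manip.grab_frame(n))
"
```

```text
t 2.35 pos [ 0.4817 -0.2882  0.2305] F [0.1981 0.2202 0.4001] M [ 0.0409  0.0106 -0.0402] g 1.004 
shift mm [  6.6978  -3.8273 119.5267] turn [ 0.0679 -0.0791 -0.0575] j [-0.6718 -0.0973  1.7618  0.0002  1.4789 -2.152 ]
```

View pics/scene1.png

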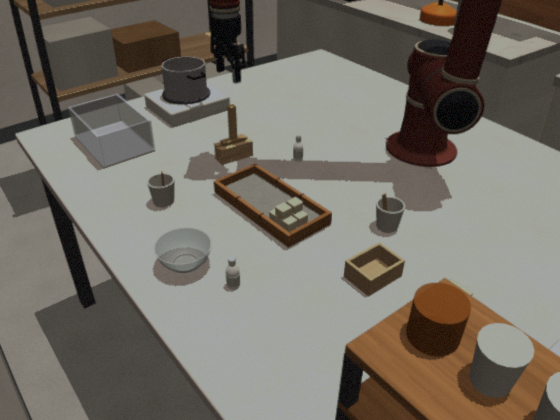

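The gripper is above the rake at (228,55), with the jaws straddling the handle line. Next I descend and grip.

Request:
send_rows([
  [0.0035,-0.002,0.02,0,0,0],
  [0.0035,-0.002,0.02,0,0,0],
  [0,0,0.02,0,0,0],
  [0,0,0.02,0,0,0],
  [0,0,0.02,0,0,0],
  [0,0,0.02,0,0,0],
  [0,0,0,0,0,0],
])

```text
time: 3.32
tool_pos: [0.4735, -0.2909, 0.1087]
tool_rot: [-0.002, 0.045, 0.999, 0.001]
contact_force: [-0.3, 0.6, 0.8]
gripper_width: 0.999
```

```bash
python3 -c "
from h import *
goal([.4745,-.2912,.111],np.pi/2-.0896)
for n in('scene','top'): cv2.imwrite(f'pics/{n}2.png',manip.grab_frame(n))
a=cv2.imread('pics/scene2.png');b=cv2.imread('pics/top2.png')
cv2.imwrite('pics/c2.png',np.hstack([cv2.resize(a[70:170,185:285],(400,400),interpolation=2),cv2.resize(b[210:310,380:480],(400,400),interpolation=2)]))
"
```

```text
t 3.33 pos [ 0.4735 -0.2909  0.1087] F [-0.2903  0.5945  0.7903] M [ 0.0522 -0.0529 -0.0277] g 0.999 
shift mm [-0.9983 -0.2083 -2.3456] turn [ 0.1448 -0.2133 -0.0079] j [-0.6848 -0.0002  1.8793  0.      1.267  -2.1659]
```

View pics/c2.png

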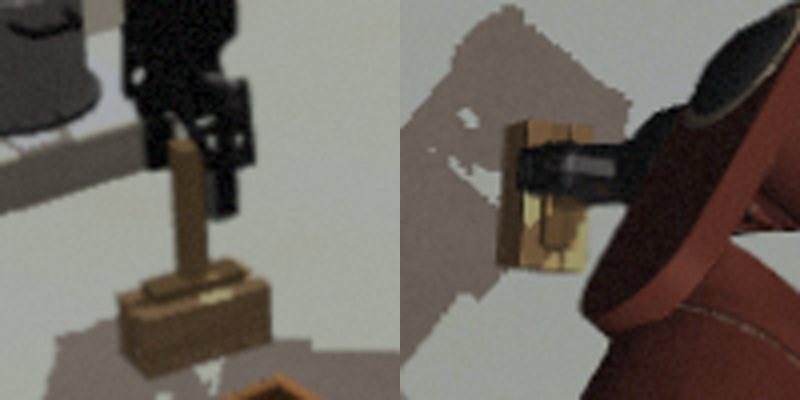

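The fingers straddle the handle (top at about (180,145) in the left crop). Closing now.

Request:
send_rows([
  [0,0,0,0,0,0],
  [0,0,0,0,0,0],
  [0,0,0,0,0,0],
  [0,0,0,0,0,0],
  [0,0,0,0,0,0],
  [0,0,0,0,0,0],
], grip=0)

```text
time: 4.18
tool_pos: [0.475, -0.292, 0.1117]
tool_rot: [0.0, 0.045, 0.999, -0.0]
contact_force: [0.1, 0.6, 2.9]
gripper_width: 0.222
```

```bash
python3 -c "
from h import *
goal([.4745,-.2912,.18],np.pi/2-.0896)
"
```

```text
t 4.17 pos [ 0.475  -0.292   0.1117] F [0.0949 0.5788 2.8788] M [0.1085 0.0117 0.003 ] g 0.222 
shift mm [  0.4973   0.7195 -68.2558] turn [-0.0154  0.0368 -0.0066] j [-0.6847 -0.003   1.8764  0.0001  1.2674 -2.1659]
```

Request:
send_rows([
  [0,0,-0.004,0,0,0],
  [0,0,-0.008,0,0,0],
  [0,0,-0.012,0,0,0],
  [0,0,-0.014,0,0,0],
  [0,0,-0.014,0,0,0],
  [0,0,-0.014,0,0,0],
  [0,0,-0.014,0,0,0],
  [0,0,-0.01,0,0,0],
])

```text
time: 5.18
tool_pos: [0.4749, -0.292, 0.2026]
tool_rot: [0.0, 0.045, 0.999, -0.0]
contact_force: [0.5, 0.3, -1.1]
gripper_width: 0.226
```

Request:
send_rows([
  [0,0,0,0,0,0],
  [0,0,0,0,0,0],
])

```text
time: 5.42
tool_pos: [0.4744, -0.2916, 0.2007]
tool_rot: [-0.0, 0.045, 0.999, 0.0]
contact_force: [0.0, 0.5, -1.4]
gripper_width: 0.224
```

```bash
python3 -c "
from h import *
p=tw(12,-105);goal([*p,.17],np.pi/2+.0508)
p=tw(12,0);goal([*p,.17],np.pi/2+.0508)
for n in('scene','top'): cv2.imwrite(f'pics/{n}3.png',manip.grab_frame(n))
a=cv2.imread('pics/scene3.png');b=cv2.imread('pics/top3.png')
cv2.imwrite('pics/c3.png',np.hstack([cv2.resize(a[70:170,185:285],(400,400),interpolation=2),cv2.resize(b[210:310,380:480],(400,400),interpolation=2)]))
"
```

```text
t 5.42 pos [ 0.4744 -0.2916  0.2007] F [ 0.0305  0.4887 -1.3945] M [0.025  0.0076 0.0486] g 0.224 
shift mm [ -26631.7997 -102011.1988     -55.0009] turn [ 0.0384 -0.0484 -8.0498] j [-0.6848 -0.0881  1.8034  0.      1.4273 -2.1659]
t 5.42 pos [ 0.4744 -0.2916  0.2007] F [ 0.0305  0.4887 -1.3945] M [0.025  0.0076 0.0486] g 0.224 
shift mm [-11928.3058   1954.187      21.2743] turn [ 0.0384 -0.0484 -8.0498] j [-0.6848 -0.0881  1.8034  0.      1.4273 -2.1659]
```

View pics/c3.png

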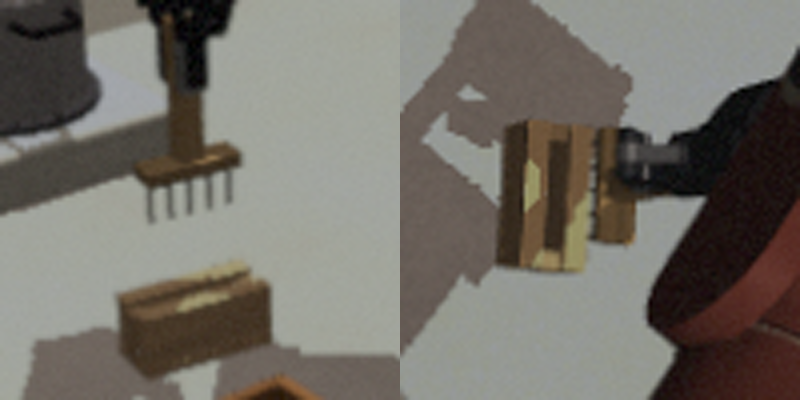

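```bash
cat >> h.py <<'E'
_tw=tw
def tw(x,y): return _tw(x/1000,y/1000)
D=.0936
YT=np.pi/2+.0508
E
python3 -c "
from h import *
goal([*tw(12,-105),.05+D],YT)
"
```

```text
t 5.53 pos [ 0.4743 -0.2916  0.2004] F [ 0.5557 -0.1634 -1.2058] M [-0.0104  0.016  -0.0077] g 0.227 
shift mm [-73.2994 171.4154  56.8411] turn [ 0.0574 -0.0729 -8.0549] j [-0.6848 -0.0878  1.8037  0.      1.4273 -2.1658]
```

Request:
send_rows([
  [-0.0133,0.0314,0,0,0,0],
  [-0.0133,0.0314,0,0,0,0],
  [-0.0133,0.0314,0,0,0,0],
  [-0.0133,0.0314,0,0,0,0],
  [-0.0133,0.0314,0,0,0,0],
  [-0.0068,0.0144,0,0,0,-8.05],
  [0,0,0.03,0,0,0],
  [0,0,0.02,0,0,0],
])

```text
time: 6.52
tool_pos: [0.5623, -0.1272, 0.1492]
tool_rot: [-0.001, -0.026, 1.0, 0.0]
contact_force: [-0.4, -0.5, -1.8]
gripper_width: 0.226
```

Request:
send_rows([
  [0,0,0,0,0,0],
  [0,0,0,0,0,0],
])

```text
time: 6.78
tool_pos: [0.5633, -0.1281, 0.1519]
tool_rot: [0.0, -0.025, 1.0, -0.0]
contact_force: [-0.6, -0.4, -0.3]
gripper_width: 0.225
```

```bash
python3 -c "
from h import *
goal([*tw(12,-105),.02+D],YT)
for n in('scene','top'): cv2.imwrite(f'pics/{n}4.png',manip.grab_frame(n))
a=cv2.imread('pics/scene4.png');b=cv2.imread('pics/top4.png')
cv2.imwrite('pics/c4.png',np.hstack([cv2.resize(a[150:250,205:340],(540,400),interpolation=2),cv2.resize(b[195:270,310:385],(260,400),interpolation=2)]))
"
```

```text
t 6.78 pos [ 0.5633 -0.1281  0.1519] F [-0.5825 -0.418  -0.2743] M [ 0.0344 -0.0141  0.0176] g 0.225 
shift mm [ 0.6877  0.8326 38.2638] turn [-0.0166  0.0361 -0.0345] j [-0.3525  0.0024  1.7998 -0.      1.3387 -1.9734]
```

View pics/c4.png

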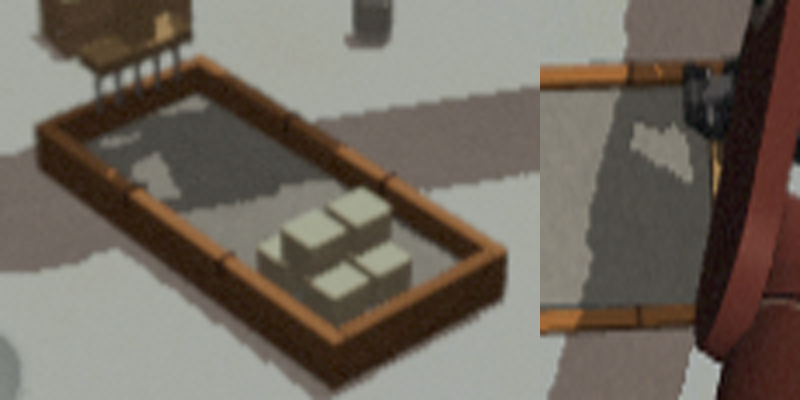

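```bash
python3 -c "
from h import *
p=manip.state()['tool_pos'];z=p[2]-D;l=tl(p)*1000;print(l,z)
for dx in(30,15,0,-15,-30): print((proj('scene',[*tw(l[0]+dx,l[1]),z])[0]-[205,150])*4)
"
```

```text
[  13.1265 -105.9386] 0.05911916896517162
[ 97.8402 109.0376]
[117.3243 100.7123]
[136.5799  92.4903]
[155.6097  84.3705]
[174.4162  76.3515]
```

Request:
send_rows([
  [-0.001,0,0.008,0,0,0],
  [0,0,0.01,0,0,0],
  [0,0,0.01,0,0,0],
  [0,0,0.006,0,0,0],
  [0,0,0,0,0,0],
  [0,0,0,0,0,0],
])

```text
time: 7.62
tool_pos: [0.5643, -0.1277, 0.1176]
tool_rot: [0.0, -0.025, 1.0, -0.0]
contact_force: [-0.3, 0.0, -0.5]
gripper_width: 0.224
```

Request:
send_rows([
  [0,0,0.001,0,0,0],
  [0,0,0.001,0,0,0],
])

```text
time: 7.88
tool_pos: [0.5643, -0.1277, 0.1156]
tool_rot: [0.0, -0.025, 1.0, -0.0]
contact_force: [-0.3, 0.7, -0.5]
gripper_width: 0.225
```

Request:
send_rows([
  [0,0,0.001,0,0,0],
])

```text
time: 8.0
tool_pos: [0.5641, -0.1277, 0.1144]
tool_rot: [0.0, -0.025, 1.0, -0.0]
contact_force: [-0.0, 0.7, -0.6]
gripper_width: 0.225
```

Request:
send_rows([
  [0,0,0.001,0,0,0],
])

```text
time: 8.12
tool_pos: [0.5641, -0.1277, 0.1133]
tool_rot: [0.0, -0.025, 1.0, -0.0]
contact_force: [-0.1, -0.6, -2.0]
gripper_width: 0.224
```

Request:
send_rows([
  [0,0,0.0007,0,0,0],
])

```text
time: 8.25
tool_pos: [0.564, -0.1276, 0.1125]
tool_rot: [-0.0, -0.025, 1.0, 0.0]
contact_force: [-0.2, -0.4, -0.9]
gripper_width: 0.221
```

Request:
send_rows([
  [0,0,0.0007,0,0,0],
])

```text
time: 8.38
tool_pos: [0.564, -0.1277, 0.1118]
tool_rot: [-0.0, -0.025, 1.0, 0.0]
contact_force: [0.3, 0.2, -0.8]
gripper_width: 0.219
```

Request:
send_rows([
  [0,0,0.0007,0,0,0],
])

```text
time: 8.5
tool_pos: [0.5641, -0.1277, 0.1112]
tool_rot: [0.0, -0.025, 1.0, -0.0]
contact_force: [-0.2, 0.1, -0.9]
gripper_width: 0.224
```

Request:
send_rows([
  [0,0,0.0006,0,0,0],
])

```text
time: 8.62
tool_pos: [0.5641, -0.1277, 0.1107]
tool_rot: [0.0, -0.025, 1.0, -0.0]
contact_force: [-0.0, -0.1, 1.6]
gripper_width: 0.228
```

Request:
send_rows([
  [0,0,0.0006,0,0,0],
])

```text
time: 8.75
tool_pos: [0.5642, -0.1277, 0.1106]
tool_rot: [0.0, -0.025, 1.0, 0.0]
contact_force: [-1.3, 0.6, 3.4]
gripper_width: 0.226
```

Request:
send_rows([
  [0,0,0.0006,0,0,0],
])

```text
time: 8.88
tool_pos: [0.5644, -0.1277, 0.1106]
tool_rot: [0.0, -0.025, 1.0, -0.0]
contact_force: [-1.9, 0.8, 7.8]
gripper_width: 0.228
```

Request:
send_rows([
  [0,0,-0.003,0,0,0],
  [0,0,-0.004,0,0,0],
  [0,0.02,0,0,0,0],
  [0,0.035,0,0,0,0],
  [0,0.035,0,0,0,0],
  [0,0.015,0,0,0,0],
  [0,0,0,0,0,0],
  [0,0,0,0,0,0],
])

```text
time: 9.88
tool_pos: [0.5588, -0.0233, 0.1164]
tool_rot: [0.0, -0.025, 1.0, -0.0]
contact_force: [0.5, -0.8, -1.1]
gripper_width: 0.229
```

Request:
send_rows([
  [0,0,0.001,0,0,0],
  [0,0,0.0005,0,0,0],
])

```text
time: 10.12
tool_pos: [0.5587, -0.0235, 0.1148]
tool_rot: [-0.0, -0.025, 1.0, -0.0]
contact_force: [-0.5, -0.2, -2.2]
gripper_width: 0.226
```

Request:
send_rows([
  [0,0,0.0006,0,0,0],
])

```text
time: 10.25
tool_pos: [0.5588, -0.0232, 0.1142]
tool_rot: [-0.0, -0.025, 1.0, -0.0]
contact_force: [-0.3, -0.5, -1.3]
gripper_width: 0.227
```

Request:
send_rows([
  [0,0,0.0006,0,0,0],
])

```text
time: 10.38
tool_pos: [0.5588, -0.023, 0.1137]
tool_rot: [-0.0, -0.025, 1.0, 0.0]
contact_force: [-0.8, 0.8, -1.1]
gripper_width: 0.227
```

Request:
send_rows([
  [0,0,0.0006,0,0,0],
])

```text
time: 10.5
tool_pos: [0.5588, -0.0228, 0.1131]
tool_rot: [-0.0, -0.025, 1.0, -0.0]
contact_force: [-0.6, 0.2, -0.8]
gripper_width: 0.225
```

Request:
send_rows([
  [0,0,0.0005,0,0,0],
])

```text
time: 10.62
tool_pos: [0.5587, -0.0228, 0.1126]
tool_rot: [-0.0, -0.025, 1.0, -0.0]
contact_force: [0.0, -0.3, -0.3]
gripper_width: 0.226
```

Request:
send_rows([
  [0,0,0.0005,0,0,0],
])

```text
time: 10.75
tool_pos: [0.5588, -0.0228, 0.1124]
tool_rot: [0.0, -0.025, 1.0, -0.0]
contact_force: [-0.6, -1.2, 1.9]
gripper_width: 0.228
```

Request:
send_rows([
  [0,0,-0.008,0,0,0],
  [0,0,-0.02,0,0,0],
  [0,0.01,-0.025,0,0,0],
  [0,0.03,-0.01,0,0,0],
  [0,0.036,0,0,0,0],
  [0,0.03,0,0,0,0],
  [0,0.004,0,0,0,0],
  [0,0,0,0,0,0],
])

```text
time: 11.75
tool_pos: [0.5535, 0.0869, 0.1761]
tool_rot: [0.001, -0.026, 1.0, -0.0]
contact_force: [-0.5, -0.7, -0.9]
gripper_width: 0.226
```

```bash
python3 -c "
from h import *
print(tl(manip.state()['tool_pos'])*1000)
goal([*tw(13,109),.1425],YT)
for n in('scene',): cv2.imwrite(f'pics/{n}5.png',manip.grab_frame(n))
a=cv2.imread('pics/scene5.png')
cv2.imwrite('pics/c5.png',cv2.resize(a[150:250,205:340],(540,400),interpolation=2))
"
```

```text
[ 13.8037 109.4168]
t 11.75 pos [0.5535 0.0869 0.1761] F [-0.4965 -0.7051 -0.8732] M [-0.0201 -0.0218 -0.019 ] g 0.226 
shift mm [ 0.8484 -0.3969 33.6304] turn [-0.0333  0.0758  0.0247] j [ 0.0231 -0.0616  1.8204 -0.0006  1.3815 -1.5988]
```

View pics/c5.png

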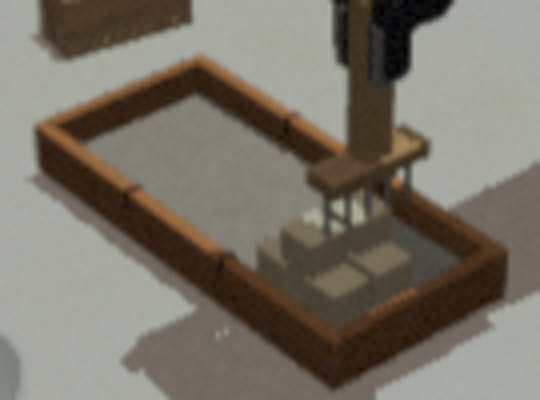

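```bash
python3 -c "
from h import *
p=manip.state()['tool_pos'];z=p[2]-D;l=tl(p)*1000;print(l,z)
for dx in(30,15,0,-15,-30): print((proj('scene',[*tw(l[0]+dx,l[1]),z])[0]-[205,150])*4)
"
```

```text
[ 13.7531 109.0376] 0.08227898230516696
[325.0432 234.673 ]
[345.4444 224.4477]
[365.5617 214.3649]
[385.3993 204.4227]
[404.9613 194.619 ]
```

The tine tips match their projected positions to within a pixel. Next I descend to just above the rear row's tops and push the top pair off.

Request:
send_rows([
  [0,0,0.01,0,0,0],
  [0,0,0.01,0,0,0],
  [0,0,0.008,0,0,0],
  [0,0,0.005,0,0,0],
  [0,0,0,0,0,0],
  [0,0,0,0,0,0],
])

```text
time: 12.55
tool_pos: [0.5534, 0.0871, 0.1424]
tool_rot: [0.0, -0.025, 1.0, -0.0]
contact_force: [-0.2, -1.1, -0.6]
gripper_width: 0.228
```

Request:
send_rows([
  [0,-0.005,0,0,0,0],
  [0,-0.005,0,0,0,0],
  [0,-0.005,0,0,0,0],
  [0,-0.005,0,0,0,0],
  [0,-0.005,0,0,0,0],
  [0,0,0,0,0,0],
])

```text
time: 13.3
tool_pos: [0.5544, 0.0616, 0.1421]
tool_rot: [-0.0, -0.025, 1.0, -0.0]
contact_force: [0.5, -0.1, -1.0]
gripper_width: 0.224
```

```bash
cat > snap.py <<'E'
import sys
from h import *
k=sys.argv[1]
s=manip.state();print(round(s['time'],2),"rake local",tl(s['tool_pos'])*1000,"z",s['tool_pos'][2],"F",s['contact_force'])
a=manip.grab_frame('scene');b=manip.grab_frame('top')
cv2.imwrite(f'pics/scene{k}.png',a);cv2.imwrite(f'pics/top{k}.png',b)
cv2.imwrite(f'pics/c{k}.png',np.vstack([cv2.resize(a[150:250,205:340],(540,400),interpolation=2)[60:340],cv2.resize(b[198:266,262:382],(540,306),interpolation=2)]))
E
python3 snap.py 6
```

```text
13.3 rake local [13.4286 84.1743] z 0.14205422297595108 F [ 0.4966 -0.1338 -1.0285]
```

View pics/c6.png

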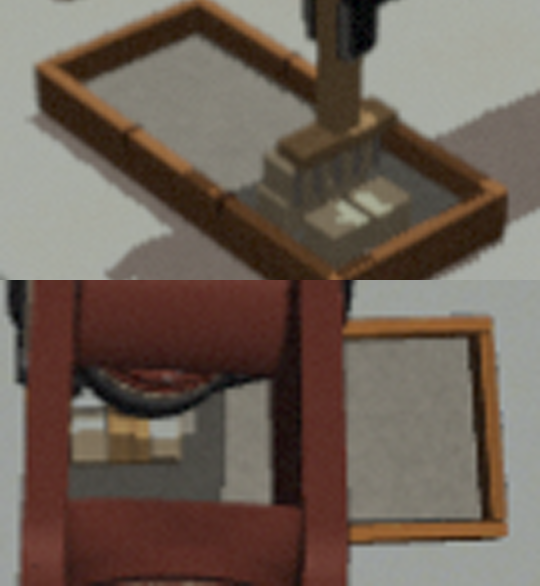

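The top pair slides ahead of the tines and the rear row stays put. Pushing on.

Request:
send_rows([
  [0,-0.004,0,0,0,0],
  [0,-0.004,0,0,0,0],
  [0,-0.004,0,0,0,0],
  [0,-0.004,0,0,0,0],
  [0,-0.003,0,0,0,0],
  [0,-0.003,0,0,0,0],
  [0,0,0,0,0,0],
])

```text
time: 14.28
tool_pos: [0.5556, 0.0399, 0.1422]
tool_rot: [0.0, -0.025, 1.0, -0.0]
contact_force: [-0.2, -0.2, -1.0]
gripper_width: 0.226
```

```bash
python3 snap.py 7
```

```text
14.28 rake local [13.4738 62.3792] z 0.14215819908689883 F [-0.1585 -0.1757 -0.9583]
```

View pics/c7.png

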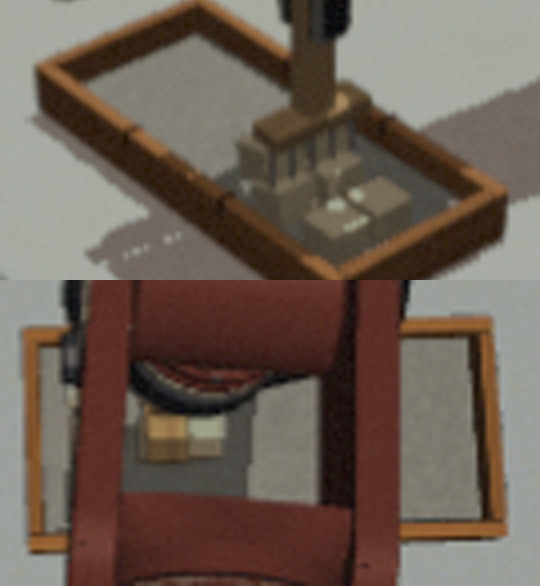

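Request:
send_rows([
  [0,-0.003,0,0,0,0],
  [0,-0.003,0,0,0,0],
  [0,-0.003,0,0,0,0],
  [0,-0.003,0,0,0,0],
  [0,0,0,0,0,0],
])

```text
time: 15.0
tool_pos: [0.5561, 0.0279, 0.142]
tool_rot: [-0.0, -0.025, 1.0, -0.0]
contact_force: [-0.2, -0.7, 0.3]
gripper_width: 0.229
```

```bash
python3 snap.py 8
```

```text
15.0 rake local [13.3625 50.346 ] z 0.141985229537274 F [-0.2256 -0.6588  0.2969]
```

View pics/c8.png

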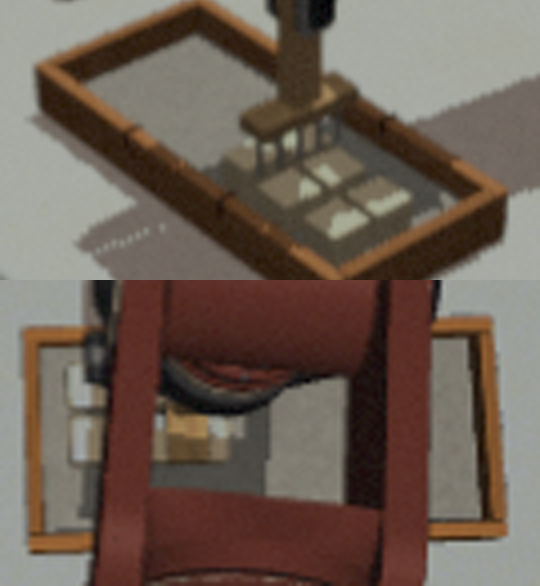

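```bash
python3 -c "
import cv2
a=cv2.imread('pics/scene8.png');c=cv2.convertScaleAbs(a[165:225,245:320],alpha=1.6)
cv2.imwrite('pics/z8.png',cv2.resize(c,None,fx=9,fy=9,interpolation=2))"
```

```text
(no output)
```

View pics/z8.png

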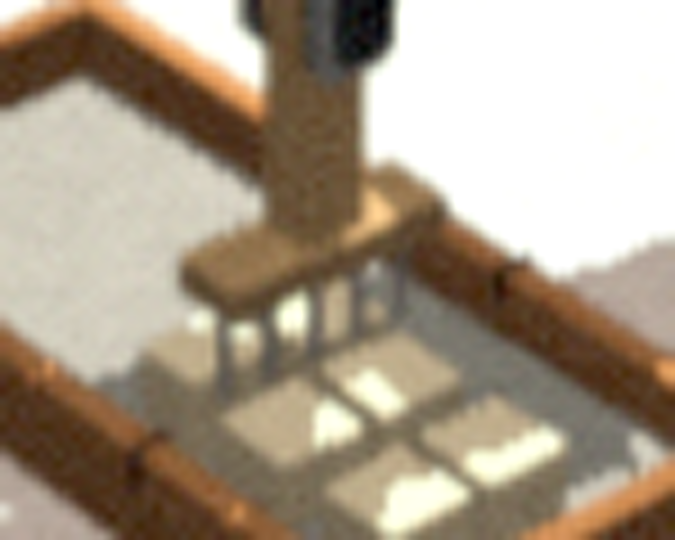

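Request:
send_rows([
  [0,-0.003,0,0,0,0],
  [0,-0.003,0,0,0,0],
  [0,-0.002,0,0,0,0],
  [0,0,-0.01,0,0,0],
  [0,0,-0.03,0,0,0],
  [0,-0.03,-0.03,0,0,0],
  [0,-0.05,-0.02,0,0,0],
  [0,-0.05,0,0,0,0],
])

```text
time: 16.1
tool_pos: [0.5647, -0.1112, 0.2362]
tool_rot: [0.003, -0.026, 1.0, -0.001]
contact_force: [1.0, 0.1, -0.7]
gripper_width: 0.224
```

Request:
send_rows([
  [0,-0.05,0,0,0,0],
  [0,-0.02,0,0,0,0],
  [0,0,0,0,0,0],
])

```text
time: 16.48
tool_pos: [0.5667, -0.1804, 0.2325]
tool_rot: [0.0, -0.024, 1.0, 0.0]
contact_force: [0.5, -1.2, -0.6]
gripper_width: 0.222
```

```bash
python3 snap.py 9; python3 -c "
import cv2,numpy as np
a=cv2.imread('pics/scene9.png');c=cv2.convertScaleAbs(a[170:235,240:325],alpha=1.4)
b=cv2.imread('pics/top9.png');d=cv2.convertScaleAbs(b[200:260,262:347],alpha=1.2)
cv2.imwrite('pics/z9.png',np.vstack([cv2.resize(c,(595,320),interpolation=2)[:295],cv2.resize(d,(420,296),interpolation=2)[:, :595] if 0 else cv2.resize(d,(595,300),interpolation=2)]))"
```

```text
16.48 rake local [  13.4271 -158.183 ] z 0.2324563545022564 F [ 0.4911 -1.2434 -0.6118]
```

View pics/z9.png

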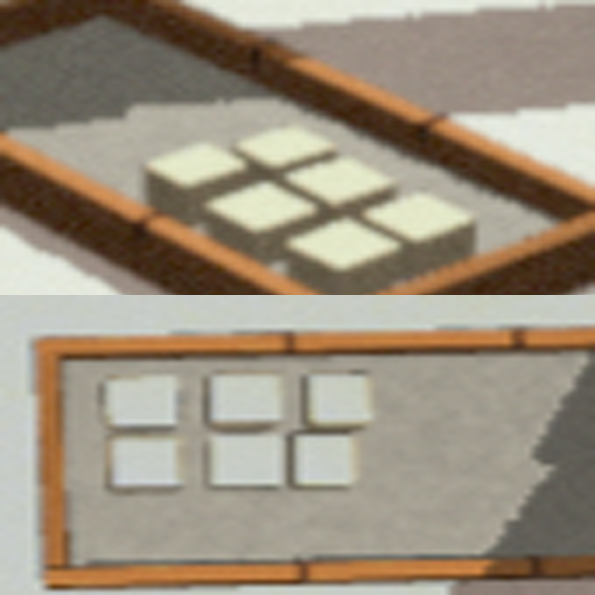

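All six lie flat; the former top pair sits ahead of the front row (bottom view x 294-373). I'll measure the gaps.

```bash
cat > meas.py <<'E'
import sys
from h import *
b=cv2.imread(sys.argv[1]);zt=float(sys.argv[2])
x0,y0=262,200
roi=cv2.resize(b[y0:262,x0:385],None,fx=8,fy=8,interpolation=cv2.INTER_CUBIC)
hsv=cv2.cvtColor(roi,cv2.COLOR_BGR2HSV);print('V pct',np.percentile(hsv[...,2],[50,80,90,95,99]))
thr=int(sys.argv[3]) if len(sys.argv)>3 else 140
m=((hsv[...,2]>thr)&(hsv[...,1]<60)).astype(np.uint8)
cs,_=cv2.findContours(m,cv2.RETR_EXTERNAL,cv2.CHAIN_APPROX_NONE)
for c in cs:
    A=cv2.contourArea(c)
    if A<800: continue
    bx=cv2.boxPoints(cv2.minAreaRect(c))
    P=np.array([tl(onz('top',((q[0]+.5)/8-.5+x0,(q[1]+.5)/8-.5+y0),zt))*1000 for q in bx])
    if abs(P.mean(0)[0])>57 or abs(P.mean(0)[1])>134: continue
    print('A',int(A),'ctr',P.mean(0).round(1),'x',P[:,0].min().round(1),P[:,0].max().round(1),'y',P[:,1].min().round(1),P[:,1].max().round(1))
E
python3 meas.py pics/top9.png .044 125;python3 meas.py pics/top9.png .044 145
```

```text
V pct [135. 169. 170. 171. 174.]
A 167383 ctr [-2.5 33.8] x -58.1 52.5 y -70.0 135.8
A 6268 ctr [  36.  -111.6] x 13.2 58.8 y -138.3 -85.0
A 73634 ctr [ 3.  39.1] x -85.5 90.8 y -87.9 162.7
V pct [135. 169. 170. 171. 174.]
A 5566 ctr [ -2.4 104. ] x -15.4 10.6 y 89.5 118.4
A 5208 ctr [-4.  33.9] x -17.1 9.1 y 21.0 46.6
A 6104 ctr [-2.2 65.8] x -16.2 11.8 y 51.2 80.4
A 5091 ctr [29.5 26.8] x 16.1 42.9 y 13.9 39.7
A 5826 ctr [ 31.3 104.3] x 17.3 45.2 y 89.6 119.0
A 5653 ctr [31.1 63.6] x 17.8 44.4 y 49.4 77.7
A 69470 ctr [ 3.  39.6] x -85.4 90.8 y -86.8 162.7
```

Request:
send_rows([
  [0,0.02,0,0,0,0],
  [0,0.045,0,0,0,0],
  [0.001,0.05,0.01,0,0,0],
  [0.001,0.05,0.02,0,0,0],
  [0,0.035,0.02,0,0,0],
  [0,0.015,0.02,0,0,0],
  [0,0,0.01,0,0,0],
  [0,0,0,0,0,0],
])

```text
time: 17.58
tool_pos: [0.5533, 0.0346, 0.1512]
tool_rot: [-0.001, -0.025, 1.0, -0.0]
contact_force: [0.3, 0.1, -1.3]
gripper_width: 0.227
```

```bash
python3 -c "
from h import *
print(tl(manip.state()['tool_pos'])*1000)
goal([*tw(11,57),.1388],YT)
"
```

```text
[10.9121 57.2543]
t 17.57 pos [0.5533 0.0346 0.1512] F [ 0.2795  0.1284 -1.3491] M [-0.0207  0.0073 -0.0162] g 0.227 
shift mm [-0.1091 -0.2516 12.4229] turn [-0.0125 -0.0973 -0.0185] j [-0.0715 -0.0511  1.8535 -0.0004  1.3409 -1.6927]
```

Request:
send_rows([
  [0,0,0.005,0,0,0],
  [0,0,0.004,0,0,0],
  [0,0,0.002,0,0,0],
  [0,0,0.001,0,0,0],
  [0,0,0,0,0,0],
])

```text
time: 18.2
tool_pos: [0.5539, 0.035, 0.1401]
tool_rot: [0.0, -0.025, 1.0, -0.0]
contact_force: [0.3, 0.8, -1.2]
gripper_width: 0.226
```

Request:
send_rows([
  [0,0,0,0,0,0],
])

```text
time: 18.32
tool_pos: [0.5539, 0.035, 0.1403]
tool_rot: [0.0, -0.025, 1.0, -0.0]
contact_force: [-0.1, -0.0, -1.5]
gripper_width: 0.223
```

Request:
send_rows([
  [0,0,0.001,0,0,0],
  [0,0,0.0007,0,0,0],
  [0,0,0,0,0,0],
])

```text
time: 18.7
tool_pos: [0.5537, 0.035, 0.1383]
tool_rot: [-0.0, -0.025, 1.0, 0.0]
contact_force: [0.3, 0.7, -1.0]
gripper_width: 0.225
```

Request:
send_rows([
  [0,-0.003,0,0,0,0],
  [0,-0.003,0,0,0,0],
  [0,-0.002,0,0,0,0],
  [0,-0.002,0,0,0,0],
])

```text
time: 19.2
tool_pos: [0.5543, 0.0248, 0.1385]
tool_rot: [0.0, -0.025, 1.0, 0.0]
contact_force: [-0.5, 0.7, -0.6]
gripper_width: 0.228
```

Request:
send_rows([
  [0,-0.002,0,0,0,0],
  [0,-0.002,0,0,0,0],
  [0,-0.002,0,0,0,0],
  [0,0,0,0,0,0],
])

```text
time: 19.7
tool_pos: [0.5546, 0.0189, 0.1384]
tool_rot: [0.0, -0.025, 1.0, -0.0]
contact_force: [0.3, -0.8, -1.0]
gripper_width: 0.226
```

```bash
python3 snap.py 10; python3 -c "
import cv2
a=cv2.imread('pics/scene10.png');c=cv2.convertScaleAbs(a[165:225,235:320],alpha=1.5)
cv2.imwrite('pics/z10.png',cv2.resize(c,None,fx=8,fy=8,interpolation=2))"
```

```text
19.7 rake local [11.4498 41.4456] z 0.13842871441186522 F [ 0.2847 -0.8233 -1.0492]
```

View pics/z10.png

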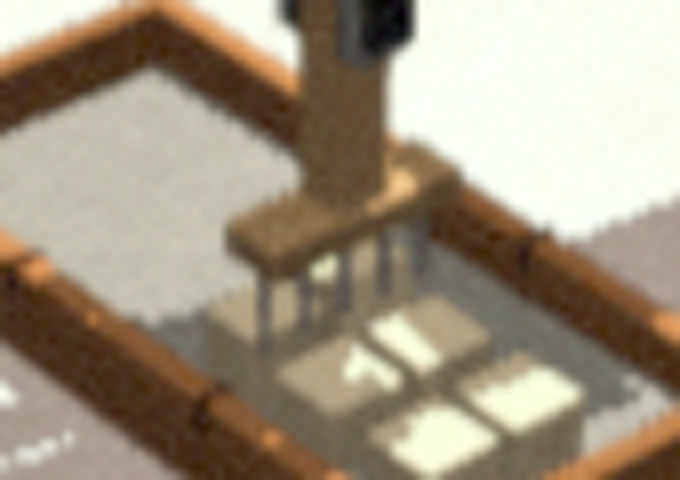

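Request:
send_rows([
  [0,-0.002,0,0,0,0],
  [0,-0.001,0,0,0,0],
  [0,0,0,0,0,0],
  [0,0.002,-0.005,0,0,0],
  [0,0.002,-0.02,0,0,0],
  [0,0,-0.04,0,0,0],
  [0,0,-0.04,0,0,0],
  [0,0,0,0,0,0],
])

```text
time: 20.8
tool_pos: [0.5572, 0.02, 0.2501]
tool_rot: [0.005, -0.026, 1.0, -0.001]
contact_force: [0.5, -0.5, -0.8]
gripper_width: 0.224
```

```bash
python3 snap.py 11; python3 -c "
import cv2
a=cv2.imread('pics/scene11.png');c=cv2.convertScaleAbs(a[165:225,235:320],alpha=1.5)
cv2.imwrite('pics/z11.png',cv2.resize(c,None,fx=8,fy=8,interpolation=2))"
```

```text
20.8 rake local [14.1086 42.3928] z 0.250059527479777 F [ 0.5065 -0.4753 -0.7739]
```

View pics/z11.png

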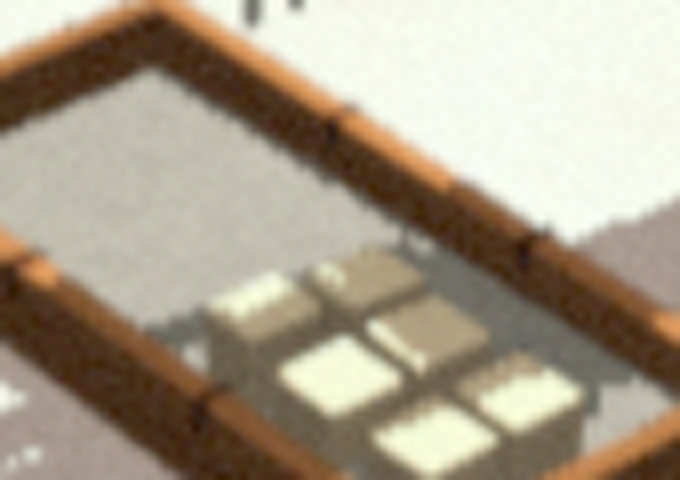

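```bash
python3 -c "
from h import *
f=lambda x,y,z:tl(onz('scene',(235+x/8-.44,165+y/8-.44),z)).round(4)*1000
for p in[(205,305),(275,268),(255,345),(322,303),(315,262),(375,245),(368,310),(425,275)]: print('T',p,f(*p,.046))
for p in[(280,378),(348,335),(330,417),(403,378),(368,325),(430,292),(418,372),(490,328)]: print('F',p,f(*p,.042))
for p in[(372,437),(440,400),(432,478),(497,437),(462,388),(515,353),(525,430),(582,388)]: print('R',p,f(*p,.042))
"
```

```text
T (205, 305) [41.7 13.9]
T (275, 268) [13.8 12.4]
T (255, 345) [43.2 38.9]
T (322, 303) [14.7 35.3]
T (315, 262) [ 2.7 17.7]
T (375, 245) [-16.9  22.4]
T (368, 310) [ 6.7 46.7]
T (425, 275) [-18.   43.9]
F (280, 378) [44.6 51.9]
F (348, 335) [15.7 48.3]
F (330, 417) [45.6 75.6]
F (403, 378) [17.4 74.8]
F (368, 325) [ 8.  48.2]
F (430, 292) [-17.2  47.3]
F (418, 372) [12.1 75.4]
F (490, 328) [-18.5  72.5]
R (372, 437) [42.6 90.5]
R (440, 400) [16.2 89.7]
R (432, 478) [ 42.2 115.8]
R (497, 437) [ 15.5 113.4]
R (462, 388) [ 7.5 89.4]
R (515, 353) [-15.7  86.5]
R (525, 430) [  7.2 116.1]
R (582, 388) [-19.  111.8]
```

The front chunks' rear edges barely moved, so that chunk rocked and fell back: pushed high, it tips rather than slides. One longer push at the same height will roll the pair forward and open a wide gap.

Request:
send_rows([
  [0,0.015,0,0,0,0],
  [0,0,0.03,0,0,0],
  [0,0,0.04,0,0,0],
  [0,0,0.02,0,0,0],
  [0,0,0.005,0,0,0],
  [0,0,0.003,0,0,0],
  [0,0,0,0,0,0],
  [0,0,0,0,0,0],
])

```text
time: 21.9
tool_pos: [0.5546, 0.0349, 0.1468]
tool_rot: [0.001, -0.025, 1.0, -0.0]
contact_force: [0.7, -0.4, -0.5]
gripper_width: 0.226
```

```bash
python3 -c "
from h import *
print(tl(manip.state()['tool_pos'])*1000)
goal([*tw(11,57),.1384],YT)
"
```

```text
[12.2436 57.4732]
t 21.9 pos [0.5546 0.0349 0.1468] F [ 0.6532 -0.4167 -0.5199] M [-0.0051  0.0267 -0.0455] g 0.226 
shift mm [ 1.2621 -0.4713  8.3675] turn [-0.0146  0.1272 -0.0099] j [-0.0711 -0.0461  1.8565  0.      1.329  -1.6925]
```

Request:
send_rows([
  [0.001,0,0.004,0,0,0],
  [0,0,0.0025,0,0,0],
  [0,0,0.001,0,0,0],
  [0,0,0.0007,0,0,0],
  [0,0,0,0,0,0],
])

```text
time: 22.52
tool_pos: [0.5528, 0.035, 0.1375]
tool_rot: [-0.0, -0.025, 1.0, -0.0]
contact_force: [-1.4, 0.0, 1.0]
gripper_width: 0.226
```

Request:
send_rows([
  [0,-0.004,0,0,0,0],
  [0,-0.004,0,0,0,0],
  [0,-0.004,0,0,0,0],
  [0,-0.004,0,0,0,0],
  [0,-0.004,0,0,0,0],
  [0,-0.004,0,0,0,0],
])

```text
time: 23.28
tool_pos: [0.5541, 0.0113, 0.1373]
tool_rot: [0.0, -0.025, 1.0, 0.001]
contact_force: [-0.4, 3.1, 4.0]
gripper_width: 0.229
```

Request:
send_rows([
  [0,-0.004,0,0,0,0],
  [0,-0.003,0,0,0,0],
  [0,-0.003,0,0,0,0],
  [0,0,0,0,0,0],
])

```text
time: 23.78
tool_pos: [0.5553, 0.0003, 0.1392]
tool_rot: [0.001, -0.025, 1.0, -0.001]
contact_force: [-2.6, 0.1, 7.9]
gripper_width: 0.222
```

```bash
python3 snap.py 12; python3 -c "
import cv2
a=cv2.imread('pics/scene12.png');c=cv2.convertScaleAbs(a[165:225,235:320],alpha=1.5)
cv2.imwrite('pics/z12.png',cv2.resize(c,None,fx=8,fy=8,interpolation=2))"
```

```text
23.77 rake local [11.2119 22.8472] z 0.13917296187703015 F [-2.5965  0.1068  7.9462]
```

View pics/z12.png

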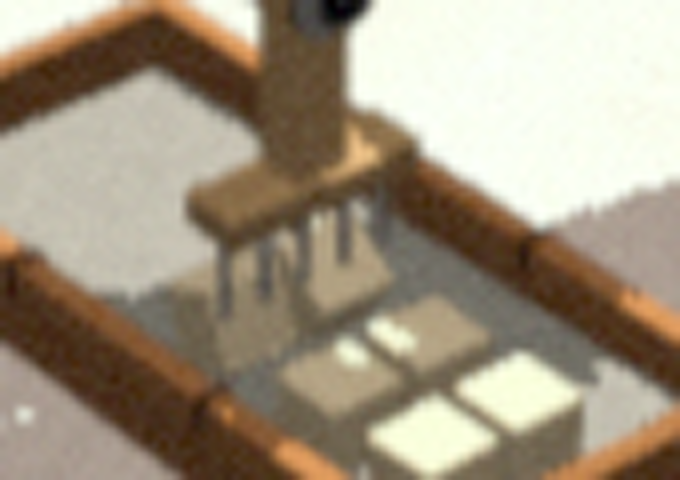

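Upward force of about 8 N: the tines are wedged on the tilted chunks. I'll raise straight away.

Request:
send_rows([
  [0,0,-0.003,0,0,0],
  [0,0,-0.002,0,0,0],
  [0,0,0,0,0,0],
])

```text
time: 24.25
tool_pos: [0.5542, 0.0009, 0.1417]
tool_rot: [-0.0, -0.025, 1.0, -0.0]
contact_force: [-0.1, 0.1, -0.8]
gripper_width: 0.224
```

```bash
python3 snap.py 13; python3 -c "
import cv2
a=cv2.imread('pics/scene13.png');c=cv2.convertScaleAbs(a[165:225,235:320],alpha=1.5)
cv2.imwrite('pics/z13.png',cv2.resize(c,None,fx=8,fy=8,interpolation=2))"
```

```text
24.25 rake local [10.1398 23.5389] z 0.14171372091377238 F [-0.131   0.1255 -0.804 ]
```

View pics/z13.png

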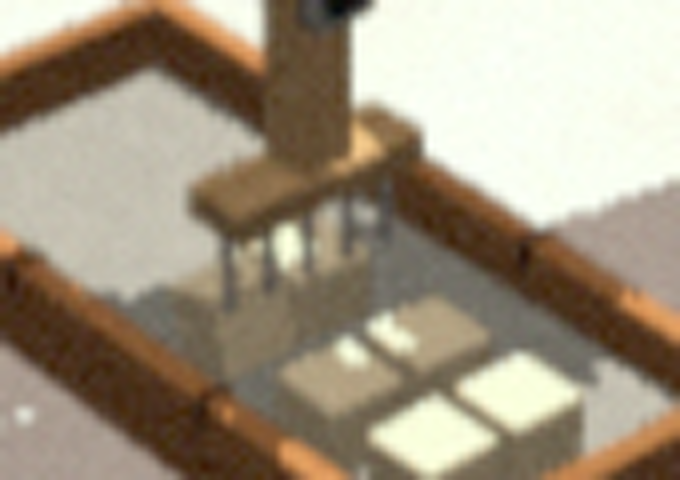

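```bash
python3 -c "
from h import *
f=lambda x,y,z:tl(onz('scene',(235+x/8-.44,165+y/8-.44),z)).round(4)*1000
for p in[(228,380),(300,335),(370,300)]: print('Tbot',p,f(*p,.0175))
for p in[(222,322),(292,290),(372,255)]: print('Ttop',p,f(*p,.044))
"
python3 -c "
import cv2
a=cv2.imread('pics/scene13.png');c=cv2.convertScaleAbs(a[182:220,252:300],alpha=2.2)
cv2.imwrite('pics/z13b.png',cv2.resize(c,None,fx=15,fy=15,interpolation=2))"
```

```text
Tbot (228, 380) [35.9 16.8]
Tbot (300, 335) [ 4.7 13. ]
Tbot (370, 300) [-23.5  12.6]
Ttop (222, 322) [41.6 21.6]
Ttop (292, 290) [15.4 22.2]
Ttop (372, 255) [-14.7  23.6]
```

View pics/z13b.png

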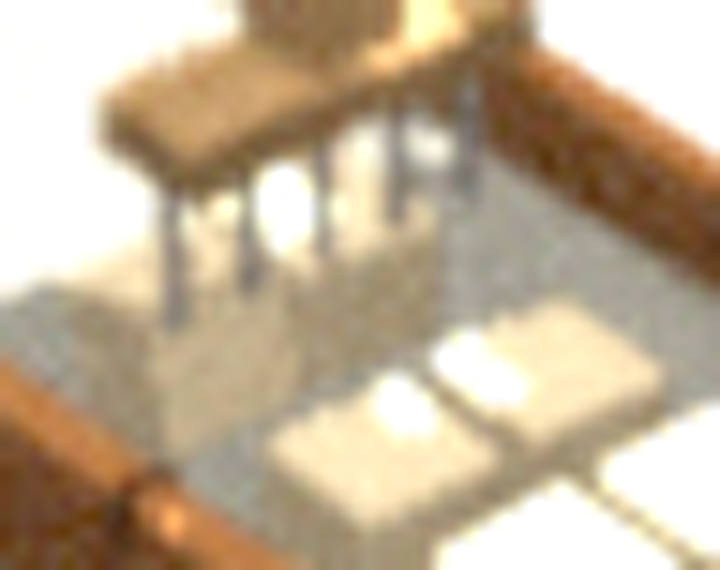

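Request:
send_rows([
  [0,0.004,0,0,0,0],
  [0,0.004,0,0,0,0],
  [0,0,0.008,0,0,0],
  [0,0,0.008,0,0,0],
  [0,0,0.006,0,0,0],
  [0,0,0.003,0,0,0],
  [0,0,0,0,0,0],
  [0,0,0,0,0,0],
])

```text
time: 25.35
tool_pos: [0.5544, 0.0089, 0.1175]
tool_rot: [0.0, -0.025, 1.0, -0.0]
contact_force: [0.1, -0.1, 0.3]
gripper_width: 0.228
```

Request:
send_rows([
  [0,0,0.001,0,0,0],
  [0,0,0,0,0,0],
])

```text
time: 25.6
tool_pos: [0.5541, 0.009, 0.1163]
tool_rot: [0.0, -0.025, 1.0, -0.0]
contact_force: [-0.3, -0.9, -2.5]
gripper_width: 0.226
```

Request:
send_rows([
  [0,0,0.0006,0,0,0],
])

```text
time: 25.72
tool_pos: [0.5542, 0.009, 0.1157]
tool_rot: [0.0, -0.025, 1.0, -0.0]
contact_force: [0.5, 0.1, -0.7]
gripper_width: 0.224
```

Request:
send_rows([
  [0,0,0.0006,0,0,0],
])

```text
time: 25.85
tool_pos: [0.5541, 0.009, 0.115]
tool_rot: [0.0, -0.025, 1.0, -0.0]
contact_force: [0.2, 0.7, -1.1]
gripper_width: 0.221
```

Request:
send_rows([
  [0,0,0.0006,0,0,0],
])

```text
time: 25.98
tool_pos: [0.5541, 0.009, 0.1143]
tool_rot: [-0.0, -0.025, 1.0, 0.0]
contact_force: [0.5, -0.3, -0.2]
gripper_width: 0.226
```

Request:
send_rows([
  [0,0,0.0006,0,0,0],
])

```text
time: 26.1
tool_pos: [0.5541, 0.009, 0.1137]
tool_rot: [-0.0, -0.025, 1.0, 0.0]
contact_force: [-0.7, 0.5, -1.1]
gripper_width: 0.224
```

Request:
send_rows([
  [0,0,0.0005,0,0,0],
])

```text
time: 26.22
tool_pos: [0.5541, 0.009, 0.1132]
tool_rot: [-0.0, -0.025, 1.0, 0.0]
contact_force: [-0.4, 0.0, -1.3]
gripper_width: 0.225
```

Request:
send_rows([
  [0,0,0.0004,0,0,0],
])

```text
time: 26.35
tool_pos: [0.5542, 0.009, 0.113]
tool_rot: [0.0, -0.025, 1.0, 0.0]
contact_force: [0.1, 1.1, 0.0]
gripper_width: 0.223
```

Request:
send_rows([
  [0,0,0.0004,0,0,0],
])

```text
time: 26.48
tool_pos: [0.5543, 0.009, 0.113]
tool_rot: [0.0, -0.025, 1.0, -0.0]
contact_force: [-0.8, 0.5, 3.3]
gripper_width: 0.226
```

Request:
send_rows([
  [0,0,0,0,0,0],
])

```text
time: 26.6
tool_pos: [0.5542, 0.009, 0.113]
tool_rot: [0.0, -0.025, 1.0, -0.0]
contact_force: [-0.8, 0.0, 3.1]
gripper_width: 0.227
```

Request:
send_rows([
  [0,-0.003,-0.0001,0,0,0],
  [0,-0.005,0.0001,0,0,0],
  [0,-0.005,0.0001,0,0,0],
  [0,-0.005,0.0001,0,0,0],
])

```text
time: 27.1
tool_pos: [0.5553, -0.0091, 0.1126]
tool_rot: [0.0, -0.025, 1.0, 0.0]
contact_force: [-0.3, 1.6, 2.9]
gripper_width: 0.227
```

Request:
send_rows([
  [0,-0.005,0.0001,0,0,0],
  [0,-0.005,0.0001,0,0,0],
  [0,-0.005,0.0001,0,0,0],
])

```text
time: 27.48
tool_pos: [0.5561, -0.024, 0.1124]
tool_rot: [0.0, -0.025, 1.0, 0.0]
contact_force: [0.4, 3.5, 3.8]
gripper_width: 0.226
```

Request:
send_rows([
  [0,-0.005,-0.0001,0,0,0],
  [0,-0.005,0.0001,0,0,0],
  [0,-0.005,0,0,0,0],
])

```text
time: 27.85
tool_pos: [0.5566, -0.0391, 0.1121]
tool_rot: [0.0, -0.025, 1.0, 0.0]
contact_force: [0.3, 3.4, 4.3]
gripper_width: 0.227
```

Request:
send_rows([
  [0,-0.005,0.0001,0,0,0],
  [0,-0.005,0.0001,0,0,0],
  [0,-0.005,0,0,0,0],
])

```text
time: 28.22
tool_pos: [0.5574, -0.0541, 0.1119]
tool_rot: [0.0, -0.025, 1.0, 0.0]
contact_force: [-0.6, 3.7, 4.9]
gripper_width: 0.228
```

```bash
python3 snap.py 14; python3 -c "
import cv2
a=cv2.imread('pics/scene14.png');c=cv2.convertScaleAbs(a[155:225,205:320],alpha=1.7)
cv2.imwrite('pics/z14.png',cv2.resize(c,None,fx=6,fy=6,interpolation=2))"
```

```text
28.23 rake local [ 10.4611 -31.5705] z 0.11187933998544765 F [-0.6164  3.6888  4.8594]
```

View pics/z14.png

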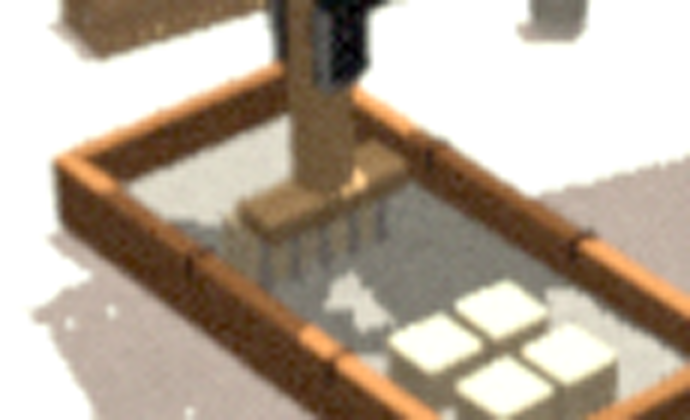

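Request:
send_rows([
  [0,-0.005,-0.0002,0,0,0],
  [0,-0.005,0,0,0,0],
  [0,-0.005,0,0,0,0],
])

```text
time: 28.7
tool_pos: [0.5578, -0.0693, 0.1116]
tool_rot: [-0.0, -0.025, 1.0, -0.0]
contact_force: [-0.4, 2.4, 2.6]
gripper_width: 0.224
```

Request:
send_rows([
  [0,-0.005,0.0001,0,0,0],
  [0,-0.005,0,0,0,0],
  [0,-0.005,0.0001,0,0,0],
])

```text
time: 29.08
tool_pos: [0.5586, -0.0844, 0.1114]
tool_rot: [-0.0, -0.025, 1.0, -0.0]
contact_force: [-0.6, 2.3, 0.8]
gripper_width: 0.227
```

```bash
python3 -c "
from h import *
s=manip.state();print(tl(s['tool_pos'])*1000,s['contact_force'])"
```

```text
[ 10.1354 -61.9321] [-0.5554  2.2899  0.8351]
```

Request:
send_rows([
  [0,-0.004,0.0002,0,0,0],
  [0,-0.004,0.0001,0,0,0],
  [0,-0.003,0,0,0,0],
  [0,0,0,0,0,0],
])

```text
time: 29.58
tool_pos: [0.5593, -0.0954, 0.1113]
tool_rot: [-0.0, -0.025, 1.0, -0.001]
contact_force: [-0.7, -0.5, -1.2]
gripper_width: 0.227
```

Request:
send_rows([
  [0,0.002,-0.002,0,0,0],
  [0,0.003,-0.008,0,0,0],
  [0,0.01,-0.025,0,0,0],
  [0,0.03,-0.025,0,0,0],
  [0,0.04,0,0,0,0],
  [0,0.04,0,0,0,0],
  [0,0.023,0,0,0,0],
  [0,0.01,0,0,0,0],
])

```text
time: 30.58
tool_pos: [0.5513, 0.0642, 0.172]
tool_rot: [0.0, -0.026, 1.0, -0.0]
contact_force: [1.1, -0.3, -0.6]
gripper_width: 0.227
```

Request:
send_rows([
  [0,0,0,0,0,0],
  [0,0,0,0,0,0],
])

```text
time: 30.82
tool_pos: [0.5515, 0.0622, 0.1716]
tool_rot: [0.0, -0.025, 1.0, -0.0]
contact_force: [0.0, -0.4, -0.9]
gripper_width: 0.228
```

```bash
python3 snap.py 15; python3 -c "
from h import *
goal([*tw(12,84.5),.1385],YT)
import cv2
a=cv2.imread('pics/scene15.png');c=cv2.convertScaleAbs(a[155:235,205:330],alpha=1.4)
cv2.imwrite('pics/z15.png',cv2.resize(c,None,fx=6,fy=6,interpolation=2))"
```

```text
30.82 rake local [10.5431 84.8574] z 0.17161191174142723 F [ 0.0071 -0.4142 -0.8979]
t 30.93 pos [0.5515 0.0621 0.1715] F [ 0.1602  0.4565 -0.9778] M [-0.0045 -0.0406 -0.0125] g 0.225 
shift mm [-1.498  -0.2627 32.9968] turn [-0.0138 -0.0036 -0.0669] j [-0.0219 -0.0697  1.836  -0.0002  1.3753 -1.6422]
```

View pics/z15.png

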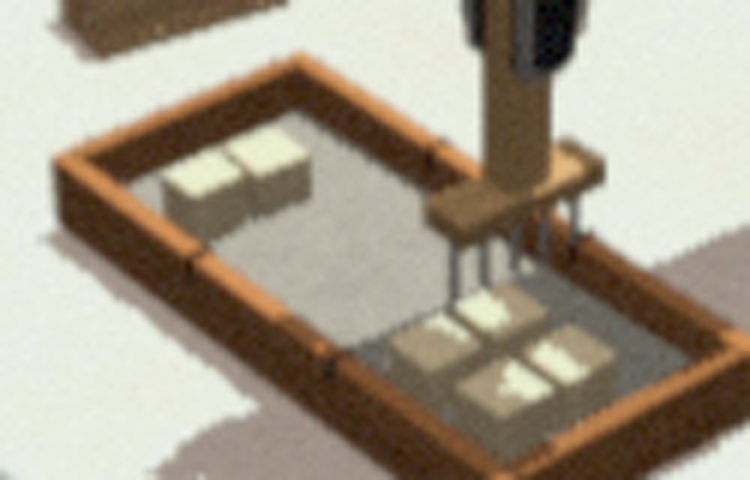

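View pics/top15.png

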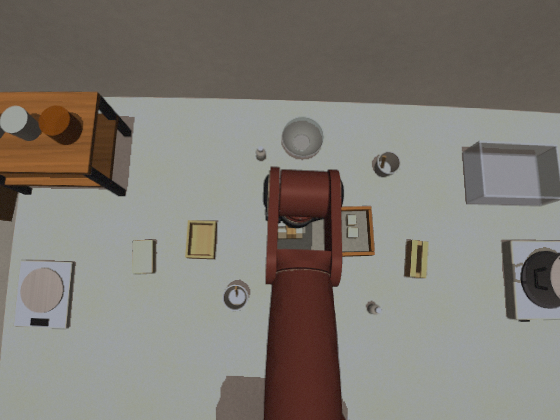

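```bash
python3 -c "
from h import *
f=lambda x,y,z:tl(onz('scene',(205+x/6-.42,155+y/6-.42),z)).round(4)*1000
for p in[(203,203),(247,178),(262,180),(310,158)]: print('Trear top',p,f(*p,.041))
for p in[(437,380),(488,352),(497,342),(547,316)]: print('Frear',p,f(*p,.042))
for p in[(457,390),(507,362),(525,352),(572,325)]: print('Rfront',p,f(*p,.042))
p=manip.state()['tool_pos'];z=p[2]-D;l=tl(p)*1000;print(l,z)
for dx in(30,15,0,-15,-30): print((proj('scene',[*tw(l[0]+dx,l[1]),z])[0]-[205,155])*6)
"
python3 meas.py pics/top15.png .044 130
python3 -c "
import cv2
a=cv2.imread('pics/scene15.png');c=cv2.convertScaleAbs(a[190:232,262:315],alpha=1.8)
cv2.imwrite('pics/z15b.png',cv2.resize(c,None,fx=14,fy=14,interpolation=2))"
```

```text
Trear top (203, 203) [ 40.3 -73.9]
Trear top (247, 178) [ 15.1 -77.1]
Trear top (262, 180) [ 11.2 -71.9]
Trear top (310, 158) [-14.5 -72.2]
Frear (437, 380) [45.9 81.5]
Frear (488, 352) [19.3 80.5]
Frear (497, 342) [12.4 77.8]
Frear (547, 316) [-13.9  77.5]
Rfront (457, 390) [44.1 91.2]
Rfront (507, 362) [18. 90.]
Rfront (525, 352) [ 8.4 89.6]
Rfront (572, 325) [-17.3  88.2]
[10.5044 84.7724] 0.07789685039448303
[451.2734 299.038 ]
[481.63   284.1045]
[511.5731 269.3762]
[541.1085 254.8499]
[570.2422 240.5227]
V pct [ 95. 149. 160. 161. 163.]
A 1094 ctr [-48.9 -62.7] x -55.2 -42.6 y -70.9 -54.4
A 1925 ctr [  5.  106.3] x -1.3 11.3 y 95.2 117.3
A 1990 ctr [ 2.1 59.7] x -5.6 9.9 y 50.6 68.9
A 5816 ctr [ -4.7 -86.6] x -19.3 9.9 y -100.8 -72.4
A 1111 ctr [ 19.8 106.8] x 9.1 30.5 y 96.3 117.4
A 4659 ctr [ 29.1 -86.8] x 15.5 42.7 y -98.9 -74.7
A 67611 ctr [  -1.7 -116.3] x -88.8 84.8 y -182.0 -52.3
```

View pics/z15b.png

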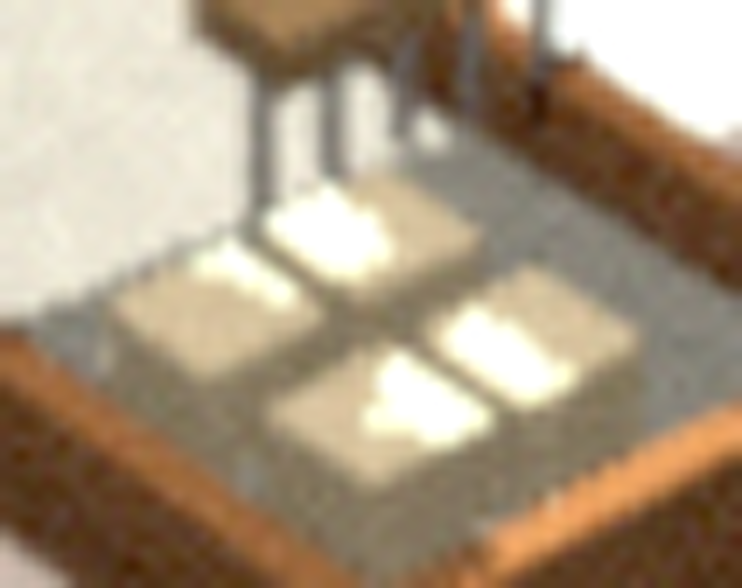

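Gap between rows: front row's rear face at y of about 78-81, rear row's front face at about 89-90. The rake at y = 84.8 sits in the middle. Descending gently.

Request:
send_rows([
  [-0.001,0,0.01,0,0,0],
  [0,0,0.012,0,0,0],
  [0,0,0.005,0,0,0],
  [0,0,0.003,0,0,0],
  [0,0,0,0,0,0],
  [0,0,0,0,0,0],
])

```text
time: 31.68
tool_pos: [0.5527, 0.063, 0.1419]
tool_rot: [0.0, -0.025, 1.0, -0.0]
contact_force: [0.9, -0.8, -1.7]
gripper_width: 0.228
```

Request:
send_rows([
  [0,0,0.002,0,0,0],
  [0,0,0.002,0,0,0],
])

```text
time: 31.92
tool_pos: [0.5525, 0.063, 0.1376]
tool_rot: [0.0, -0.025, 1.0, -0.0]
contact_force: [-0.5, 0.0, -1.3]
gripper_width: 0.227
```

Request:
send_rows([
  [0,0,0.002,0,0,0],
])

```text
time: 32.05
tool_pos: [0.5524, 0.063, 0.1354]
tool_rot: [-0.0, -0.025, 1.0, -0.0]
contact_force: [-0.4, -0.9, -1.8]
gripper_width: 0.229
```

```bash
python3 -c "
from h import *
goal([*tw(12,84.8),.1138],YT);print(tl(manip.state()['tool_pos'])*1000)"
```

```text
t 32.05 pos [0.5524 0.063  0.1354] F [-0.3678 -0.9106 -1.7824] M [-0.0479 -0.0192 -0.0316] g 0.229 
shift mm [-0.5881 -0.8191 21.5587] turn [-0.0028 -0.0015 -0.0011] j [-0.0203 -0.0324  1.8633 -0.0001  1.3107 -1.6419]
[11.4125 85.6201]
```

Below the chunk tops with no contact. Continuing down to the bed.

Request:
send_rows([
  [0,-0.0005,0.005,0,0,0],
  [0,0,0.006,0,0,0],
  [0,0,0.005,0,0,0],
  [0,0,0.002,0,0,0],
  [0,0,0.001,0,0,0],
  [0,0,0,0,0,0],
])

```text
time: 32.8
tool_pos: [0.5525, 0.0625, 0.1166]
tool_rot: [0.0, -0.025, 1.0, -0.0]
contact_force: [-1.0, 0.2, -1.0]
gripper_width: 0.229
```

Request:
send_rows([
  [0,0,0.0007,0,0,0],
])

```text
time: 32.92
tool_pos: [0.5526, 0.0625, 0.1161]
tool_rot: [0.0, -0.025, 1.0, -0.0]
contact_force: [0.5, 0.1, -1.0]
gripper_width: 0.23
```

Request:
send_rows([
  [0,0,0.0006,0,0,0],
])

```text
time: 33.05
tool_pos: [0.5525, 0.0625, 0.1153]
tool_rot: [0.0, -0.025, 1.0, 0.0]
contact_force: [0.5, -0.1, -0.5]
gripper_width: 0.227
```

Request:
send_rows([
  [0,0,0.0006,0,0,0],
])

```text
time: 33.17
tool_pos: [0.5524, 0.0625, 0.1146]
tool_rot: [0.0, -0.025, 1.0, -0.0]
contact_force: [-0.3, -0.2, -1.5]
gripper_width: 0.22
```

Request:
send_rows([
  [0,0,0.0005,0,0,0],
])

```text
time: 33.3
tool_pos: [0.5524, 0.0625, 0.1141]
tool_rot: [-0.0, -0.025, 1.0, -0.0]
contact_force: [-0.4, -0.3, -2.2]
gripper_width: 0.231
```

Request:
send_rows([
  [0,0,0.0004,0,0,0],
])

```text
time: 33.42
tool_pos: [0.5525, 0.0625, 0.1139]
tool_rot: [0.0, -0.025, 1.0, -0.0]
contact_force: [-1.0, 0.5, 0.9]
gripper_width: 0.228
```

Request:
send_rows([
  [0,0,0.0003,0,0,0],
])

```text
time: 33.55
tool_pos: [0.5525, 0.0625, 0.1139]
tool_rot: [0.0, -0.025, 1.0, -0.0]
contact_force: [-1.0, -0.3, 2.1]
gripper_width: 0.225
```

Request:
send_rows([
  [0,-0.003,0,0,0,0],
  [0,-0.005,0.0001,0,0,0],
  [0,-0.005,0.0001,0,0,0],
  [0,-0.005,0.0001,0,0,0],
])

```text
time: 34.05
tool_pos: [0.5537, 0.0444, 0.1136]
tool_rot: [0.0, -0.025, 1.0, 0.0]
contact_force: [0.4, 3.3, 3.0]
gripper_width: 0.225
```

Request:
send_rows([
  [0,-0.005,0.0001,0,0,0],
  [0,-0.005,0,0,0,0],
  [0,-0.005,0.0001,0,0,0],
])

```text
time: 34.42
tool_pos: [0.5543, 0.0295, 0.1133]
tool_rot: [0.0, -0.025, 1.0, 0.0]
contact_force: [0.1, 5.0, 5.2]
gripper_width: 0.224
```

Request:
send_rows([
  [0,-0.005,-0.0002,0,0,0],
  [0,-0.005,0,0,0,0],
  [0,-0.005,0.0001,0,0,0],
])

```text
time: 34.8
tool_pos: [0.5548, 0.0143, 0.113]
tool_rot: [-0.0, -0.025, 1.0, 0.0]
contact_force: [-0.2, 4.5, 4.9]
gripper_width: 0.225
```

```bash
python3 snap.py 16; python3 -c "
import cv2
a=cv2.imread('pics/scene16.png');c=cv2.convertScaleAbs(a[155:235,205:330],alpha=1.6)
cv2.imwrite('pics/z16.png',cv2.resize(c,None,fx=6,fy=6,interpolation=2))"
```

```text
34.8 rake local [11.4246 36.8947] z 0.11301496848187759 F [-0.1954  4.4907  4.9294]
```

View pics/z16.png

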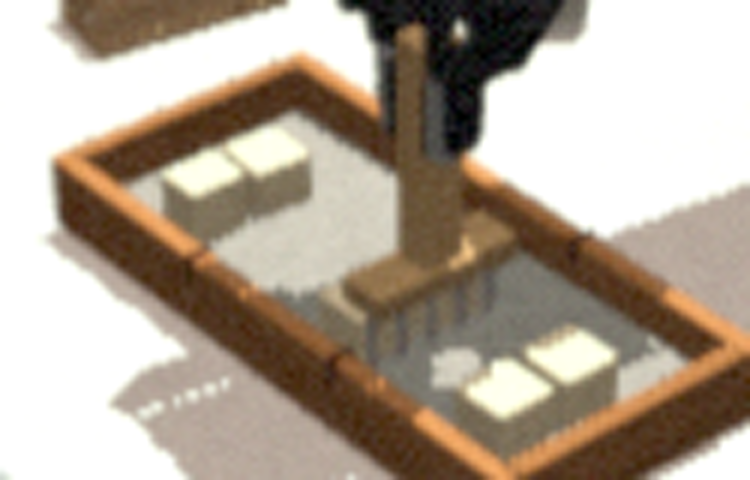

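Request:
send_rows([
  [0,-0.005,-0.0002,0,0,0],
  [0,-0.005,0,0,0,0],
])

```text
time: 35.15
tool_pos: [0.5551, 0.0042, 0.1129]
tool_rot: [-0.0, -0.026, 1.0, -0.0]
contact_force: [-0.4, 2.2, 2.6]
gripper_width: 0.227
```

Request:
send_rows([
  [0,-0.005,0.0001,0,0,0],
  [0,-0.004,0.0001,0,0,0],
  [0,-0.002,0,0,0,0],
])

```text
time: 35.52
tool_pos: [0.5557, -0.0069, 0.1127]
tool_rot: [-0.0, -0.025, 1.0, -0.0]
contact_force: [1.2, 2.5, 1.8]
gripper_width: 0.225
```

Request:
send_rows([
  [0,0,0,0,0,0],
])

```text
time: 35.65
tool_pos: [0.5557, -0.0069, 0.1127]
tool_rot: [-0.0, -0.025, 1.0, -0.0]
contact_force: [0.3, 0.7, 0.9]
gripper_width: 0.227
```

```bash
python3 -c "
from h import *
print(tl(manip.state()['tool_pos'])*1000, manip.state()['contact_force'])"
```

```text
[11.2335 15.6449] [0.288  0.6661 0.931 ]
```

Request:
send_rows([
  [0,0.002,-0.002,0,0,0],
  [0,0.003,-0.008,0,0,0],
  [0,0,-0.025,0,0,0],
  [0,0,-0.035,0,0,0],
  [0,-0.01,-0.02,0,0,0],
  [0,-0.03,0,0,0,0],
  [0,-0.045,0,0,0,0],
  [0,-0.045,0,0,0,0],
])

```text
time: 36.65
tool_pos: [0.5619, -0.1329, 0.2029]
tool_rot: [-0.0, -0.026, 1.0, -0.0]
contact_force: [1.4, 0.8, -1.3]
gripper_width: 0.23
```

```bash
python3 -c "
from h import *
goal([.4748,-.2917,.2],np.pi/2-.0896)"
```

```text
t 36.65 pos [ 0.5619 -0.1329  0.2029] F [ 1.418   0.8259 -1.3023] M [-0.0413 -0.0188 -0.0104] g 0.23 
shift mm [  95.1496 -154.1387    3.0105] turn [-0.0264 -0.0228  8.0688] j [-0.3608 -0.0406  1.7544 -0.0006  1.428  -1.9827]
```

Request:
send_rows([
  [0.019,-0.031,0,0,0,0],
  [0.019,-0.031,0,0,0,0],
  [0.019,-0.031,0,0,0,0],
  [0.019,-0.031,0,0,0,0],
  [0.019,-0.026,0,0,0,8.05],
  [0,0,0,0,0,0],
  [0,0,0,0,0,0],
])

```text
time: 37.52
tool_pos: [0.4749, -0.2858, 0.2028]
tool_rot: [-0.0, 0.044, 0.999, 0.0]
contact_force: [-0.2, 0.1, -1.1]
gripper_width: 0.228
```

```bash
python3 -c "
from h import *
goal([.4748,-.2917,.2],np.pi/2-.0896)
for n in('scene','top'): cv2.imwrite(f'pics/{n}17.png',manip.grab_frame(n))
a=cv2.imread('pics/scene17.png');b=cv2.imread('pics/top17.png')
cv2.imwrite('pics/c17.png',np.hstack([cv2.resize(a[70:170,185:285],(400,400),interpolation=2),cv2.resize(b[210:310,380:480],(400,400),interpolation=2)]))
"; python3 meas.py pics/top17.png .044 145
```

```text
t 37.52 pos [ 0.4749 -0.2858  0.2028] F [-0.2458  0.1319 -1.0669] M [ 0.0638  0.0105 -0.0199] g 0.228 
shift mm [-0.4217 -5.895   2.8388] turn [ 0.0248 -0.0125  0.0336] j [-0.6761 -0.0966  1.8077  0.0002  1.4309 -2.1579]
V pct [125. 153. 154. 155. 158.]
A 4256 ctr [ -2.9 104.3] x -14.6 8.8 y 92.3 116.4
A 4539 ctr [-3.3  0.5] x -15.1 8.5 y -12.7 13.7
A 4797 ctr [ -5.  -86.6] x -18.3 8.3 y -100.7 -72.7
A 4871 ctr [ 31.1 104.8] x 18.1 44.2 y 91.7 118.0
A 3773 ctr [ 29.  -86.2] x 16.5 41.3 y -97.1 -75.4
A 4960 ctr [30.8  1.4] x 17.7 43.9 y -11.6 14.4
A 110829 ctr [ 1.6 -7.3] x -88.8 90.8 y -182.0 162.7
```

View pics/c17.png

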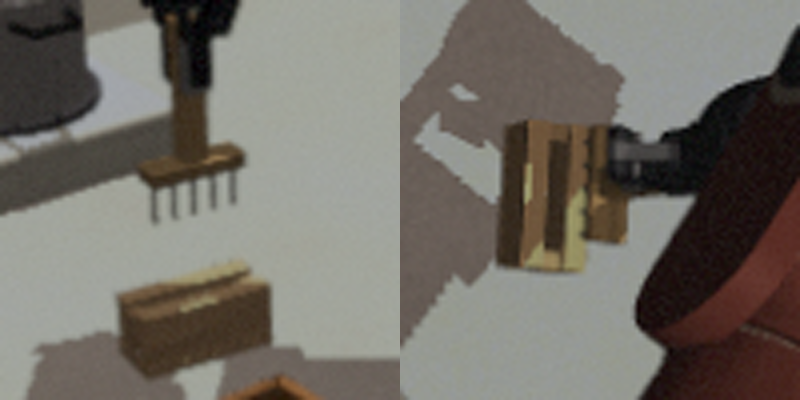

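View pics/scene17.png

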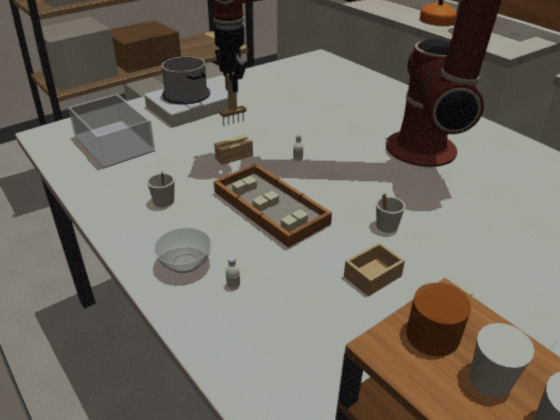

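Chunks now sit in pairs at about y = +104, 0 and -86, all flat. I'll centre over the slot and lower the rake.

Request:
send_rows([
  [-0.0003,-0.003,0,0,0,0],
  [0,-0.003,0,0,0,0],
  [0,0,0.015,0,0,0],
  [0,0,0.015,0,0,0],
  [0,0,0.01,0,0,0],
  [0,0,0.003,0,0,0],
  [0,0,0,0,0,0],
  [0,0,0,0,0,0],
])

```text
time: 38.62
tool_pos: [0.4751, -0.2922, 0.1607]
tool_rot: [0.0, 0.045, 0.999, -0.0]
contact_force: [-0.7, 0.2, -1.4]
gripper_width: 0.225
```

```bash
python3 -c "
from h import *
goal([.4747,-.2918,.1117],np.pi/2-.0896)
for n in('scene','top'): cv2.imwrite(f'pics/{n}18.png',manip.grab_frame(n))
a=cv2.imread('pics/scene18.png');b=cv2.imread('pics/top18.png')
cv2.imwrite('pics/c18.png',np.hstack([cv2.resize(a[100:170,200:270],(400,400),interpolation=2),cv2.resize(b[230:290,390:450],(400,400),interpolation=2)]))
"
```

```text
t 38.62 pos [ 0.4751 -0.2922  0.1607] F [-0.6788  0.1603 -1.44  ] M [ 0.0166  0.0412 -0.0443] g 0.225 
shift mm [ 0.4705  0.358  49.008 ] turn [-0.0398  0.0574 -0.0071] j [-0.6848 -0.054   1.8397 -0.      1.3547 -2.1658]
```

View pics/c18.png

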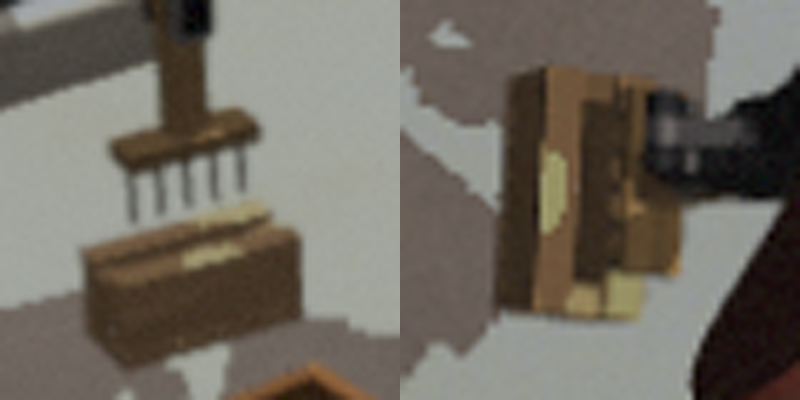

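Request:
send_rows([
  [0,0,0.008,0,0,0],
  [0,0,0.008,0,0,0],
  [0,0,0.004,0,0,0],
  [0,0,0.002,0,0,0],
  [0,0,0.002,0,0,0],
])

```text
time: 39.35
tool_pos: [0.4748, -0.292, 0.136]
tool_rot: [0.0, 0.045, 0.999, -0.0]
contact_force: [-0.4, 0.0, -1.0]
gripper_width: 0.225
```

Request:
send_rows([
  [0,0,0.004,0,0,0],
  [0,0,0.006,0,0,0],
  [0,0,0.006,0,0,0],
  [0,0,0.004,0,0,0],
  [0,0,0.002,0,0,0],
  [0,0,0,0,0,0],
])

```text
time: 40.1
tool_pos: [0.4747, -0.2918, 0.1139]
tool_rot: [-0.0, 0.045, 0.999, 0.0]
contact_force: [0.2, 1.3, -1.6]
gripper_width: 0.228
```

Request:
send_rows([
  [0,0,0.001,0,0,0],
])

```text
time: 40.22
tool_pos: [0.4749, -0.2921, 0.1133]
tool_rot: [0.0, 0.045, 0.999, -0.0]
contact_force: [-0.6, 0.9, -1.6]
gripper_width: 0.223
```

Request:
send_rows([
  [0,0,0.0007,0,0,0],
])

```text
time: 40.35
tool_pos: [0.4748, -0.292, 0.1125]
tool_rot: [0.0, 0.045, 0.999, -0.0]
contact_force: [0.2, 0.4, -1.9]
gripper_width: 0.23
```

Request:
send_rows([
  [0,0,0.0006,0,0,0],
])

```text
time: 40.48
tool_pos: [0.4748, -0.2919, 0.1118]
tool_rot: [0.0, 0.045, 0.999, -0.0]
contact_force: [-0.7, 0.4, 2.0]
gripper_width: 0.223
```

Request:
send_rows([
  [0,0,0.0005,0,0,0],
])

```text
time: 40.6
tool_pos: [0.4748, -0.292, 0.1118]
tool_rot: [0.0, 0.045, 0.999, -0.0]
contact_force: [-1.3, 0.8, 4.6]
gripper_width: 0.223
```

Seated at z = 0.1118, the same height as at the grasp. Letting go.

Request:
send_rows([
  [0,0,-0.0005,0,0,0],
  [0,0,0,0,0,0],
  [0,0,0,0,0,0],
  [0,0,0,0,0,0],
  [0,0,0,0,0,0],
  [0,0,0,0,0,0],
], grip=1)

```text
time: 41.35
tool_pos: [0.4747, -0.2919, 0.1117]
tool_rot: [-0.0, 0.045, 0.999, 0.0]
contact_force: [0.5, 0.5, 0.7]
gripper_width: 1.003
```

Request:
send_rows([
  [0,0,-0.01,0,0,0],
  [0,0,-0.02,0,0,0],
  [0,0,-0.03,0,0,0],
  [0,0,-0.04,0,0,0],
  [0,0,-0.03,0,0,0],
  [0,0,-0.01,0,0,0],
  [0,0,0,0,0,0],
  [0,0,0,0,0,0],
])

```text
time: 42.35
tool_pos: [0.4741, -0.2914, 0.25]
tool_rot: [-0.001, 0.045, 0.999, 0.001]
contact_force: [0.5, -0.4, -0.4]
gripper_width: 1.002
```

```bash
python3 -c "
from h import *
s=manip.state();print(s['tool_pos'],s['contact_force'],s['gripper_width'],s['time'])
for n in('scene','top'): cv2.imwrite(f'pics/{n}19.png',manip.grab_frame(n))
a=cv2.imread('pics/scene19.png');b=cv2.imread('pics/top19.png')
cv2.imwrite('pics/c19.png',np.hstack([cv2.resize(cv2.convertScaleAbs(a[95:245,200:335],alpha=1.3),(540,600),interpolation=2),cv2.resize(b[230:290,390:450],(260,260),interpolation=2).repeat(1,0) if 0 else cv2.copyMakeBorder(cv2.resize(b[230:290,390:450],(260,260),interpolation=2),0,340,0,0,0)]))
# bystanders compare with first frame
for n in('scene','top'):
    d=cv2.absdiff(cv2.imread(f'pics/{n}0.png'),cv2.imread(f'pics/{n}19.png')).max(2);cv2.imwrite(f'pics/d{n}.png',cv2.convertScaleAbs(d,alpha=2))
"; python3 meas.py pics/top19.png .044 145
```

```text
[ 0.4741 -0.2914  0.25  ] [ 0.4671 -0.4384 -0.4063] 1.0022566753793107 42.35
V pct [123. 151. 152. 152. 155.]
A 4043 ctr [ -3.  104.5] x -14.6 8.5 y 92.6 116.4
A 4344 ctr [-3.5  0.8] x -14.8 7.8 y -12.0 13.6
A 4668 ctr [ -5.  -86.6] x -17.9 7.9 y -100.0 -73.2
A 4629 ctr [ 31.1 104.8] x 18.4 43.8 y 92.3 117.3
A 3561 ctr [ 29.  -86.1] x 16.9 41.0 y -96.7 -75.4
A 4759 ctr [30.8  1.4] x 18.1 43.6 y -11.2 14.0
A 108833 ctr [ 1.6 -7.3] x -88.8 90.8 y -182.0 162.7
```

View pics/c19.png

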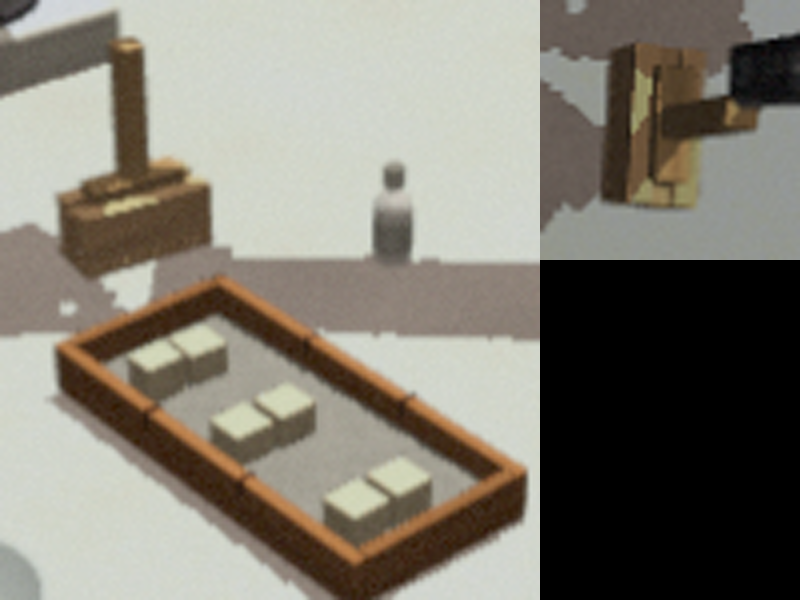

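View pics/dscene.png

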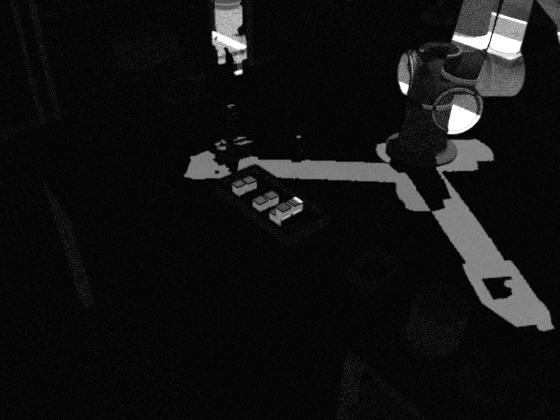

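View pics/top19.png

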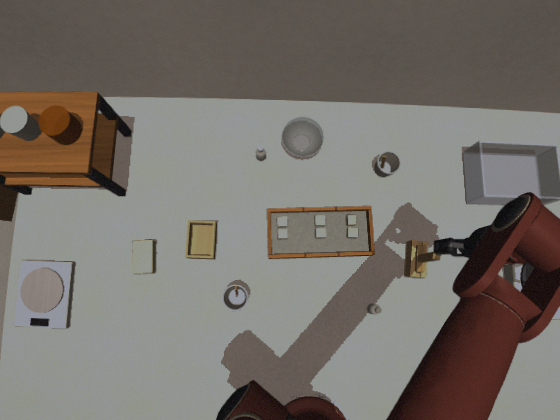

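The rake is upright in its stand (handle top at (127,45) in the crop). The chunks lie in three flat pairs, one pair per third, and nothing else moved. Handing in.

```bash
python3 -c "
from plant import manip
print(manip.job_done(), manip.state()['time'])"
```

```text
the job is handed in; nothing more can be done
the job is handed in; nothing more can be done
```

The six chunks now lie flat, two in each marked third, and the rake is back upright in its stand and released. I handed the job in at about 42 s.

**What I did:**
- I felt the bed with the tines at two points before raking. It falls about 16–17 mm per metre.
- I pushed the top pair off the front row with raised tines and rolled it forward once more, to make room for the rake between it and the front row.
- With the tines resting on the bed, I drew that pair into the -y third, then the front row into the middle third. The rear row was never moved.

**Last checks:**
- **Chunks:** the pairs are centred at about y = +104, 0 and -86 mm. All are clear of the marks and none is stacked or tipped up.
- **Rake:** it seated at the same height as when I gripped it, and the gripper is open and well above it.
- **Other objects:** comparing the first and last scene pictures shows no change in the cups, bottles, bowl or soap block, apart from the arm's shadow.

**What was not perfect:**
- The first try at rolling the pair forward only rocked one chunk, so I had to do it again.
- In that second push the tines came down slightly low, probably brushing the front row's tops. They then wedged on the tilting chunks with about 8–9 N until I raised the rake.
- Tine force on the bed was mostly 2–6 N. It reached about 9 N in the first probe and faded to nothing at the end of the first draw.

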